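Load the shaker, lock its lid and pin the castle nut

ROBOT

A 6-joint arm with a two-finger parallel gripper is mounted at the origin on the work surface. World frame = base frame: x ahead of the robot, y to its left, z up, the work surface at z = 0. Lengths are in m, angles in rad, forces in N, time in s.
With the tool pointing down it reaches from about 0.325 to 0.9 m from the base axis. Payload 6.1 kg.
Tool frame: the origin (TCP) lies at the very end of the fingers, on their centre line; the grasp point (between the pads) lies 19 mm behind it (r.hold_point_z is the distance from the TCP to the grasp point, in m); z points along the fingers, y is the line along which they close (so a half turn about z gives the same grasp; the last joint's range is limited). The gripper opens to 87 mm and grips with 3 to 60 N. Pads are 19 mm wide; open, the fingers measure 117 mm over their backs; the gripper's body (75 mm by 190 mm) begins 51 mm behind the grasp point.
Start: joints at [-1.422, 0.22, 1.526, -0, 1.395, -0.126], TCP at [0.17, -0.602, 0.223] pointing down, gripper open.
Joint ranges: [-2.98, 2.98], [-0.91, 2.08], [0.09, 2.57], [-1.24, 4.39], [0.2, 2.65], [-2.68, 2.68]. Speed limits (rad/s): [2.57, 2.57, 3.01, 3.14, 3.14, 3.14].

INTERFACE

Orientations are given as a unit quaternion [w, x, y, z].
In Python, from workcell import r gives the robot as it stands. The module is installed in compiled form; this text tells all that it offers.
- The arm moves only by the tool drive_tool, never from a script. Its argument "steps" is a list of rows, each an object of numbers: "x", "y", "z": the shift along the tool's x, y, z in mm; "rx", "ry", "rz": the turn, a rotation vector about the tool's x, y, z in degrees; "fingers": the opening, from 0 (shut) to 1 (fully open). In form: [{"x": .., "y": .., "z": .., "rx": .., "ry": .., "rz": .., "fingers": ..}, ...]. A call has 1 to 5 rows; each row is the pose to reach, as a shift and turn from the pose commanded when the call began, along the tool's axes at that moment; what a row does not reach only later rows make up. A row lasts 1/12 s, in which the tool goes at most 41.7 mm and 7.16 degrees, less where a joint would pass 70% of its speed; a pose out of reach is approached as far as the arm can. A call with a gripper value outside its range is refused whole. The fingers move at their own pace and stop on an object; the grip force is fixed at half the most. Time passes only in rows, so rows that repeat a pose let the fingers close. It gives the time, the measured TCP pose, the force, the opening and the grip force at its end, in the units of the state.
- r.sense(): the state, without advancing time (a new reading comes with each control period).
- r.grab_frame(name): name is "scene" or "top" or "wrist"; returns the picture (480x640x3 uint8, red, green, blue); there is no depth.
- r.camera_model(name): a dict with "K" (3x3 intrinsics, pixels), "k1" (the pictures are not rectified: a ray, as slopes to the right and down, at radius r is drawn at 1 + k1 r^2 times it, then the intrinsics apply), "rvec" (rotation vector, rad) and "tvec" (3), from world to camera coordinates, as OpenCV has them. Camera axes: x right, y down, z forward; pixel columns grow to the right and rows downward; lengths in m; the calibration is good to about 2 mm. A picture is of the moment at which its call begins: read the wrist's pose just before it. camera_model takes no time and is no camera call; for the wrist camera it gives the pose at the moment of the call.
- r.finish_job(): hands the job in; it is judged then, once.
Trained networks look in the newest picture that a camera, given by its name, has taken for a name from the list of things; names that differ only in an ending like _2 or _b are one class to them, and where a whole thing is asked for, a point or a joint stands for the part that bears it (a point fixed in the world has none). Each returns a list of dicts, best first, with "confidence" (0 to 1); they miss things now and then, are a little off and sometimes report something else, mostly with a low value. They report only what shows in the picture. A call takes as long as a camera call. They do not tell look-alikes from the thing itself.
- r.spot_in(camera, query): "point" ([x, y, z] in m, in world coordinates, good to about 4 mm: the middle of the surface that is visible of it).
- r.cut_out(camera, query): "region" (480x640 bool, what is visible of it).
- r.spot_point(camera, query): "point" ([x, y, z] in m, in world coordinates, good to about 4 mm: a listed point, or the origin of a listed thing).
The state is a dict: "clock": time; "joint_positions": joint angles; "joint_velocities": joint speeds; "tau": joint torques, N m; "tool_pos": TCP position; "eef_rot": TCP orientation; "force": force on the tool from outside, world axes, zero at the start; "torque": the same for the moment, N m; "width": finger opening in m; "grasp_force": force on a finger pad.
Only numpy, scipy, OpenCV 4.12 (cv2) and the standard library are available. Lean on these libraries where they do the work, as an engineer would, in place of code of your own. Each camera call takes 0.05 s, during which the arm holds its last target. There are 200 camera calls.

TASK

Get the shaker ready to run: lay every sample tube that is on the bench into a trough of its own on the shaker, then close the clear lid fully, and after that swing the turnbutton a quarter turn so its arm lies across the lid's rim. Also screw the castle nut all the way down to the last position in which its slot lines up with the slot in the stud (just short of its stop), and lay the locking pin down into both slots so that it rests on their floor with one block on each side of the nut. Leave the other things on the bench where they stand.

Things in the scene. Friction and masses are not known exactly. Their poses are not given: they have to be found in the camera images.
- shaker: Low white shaker fixed to the bench, aluminium deck 214 x 342 mm, deck top 45 mm above its origin (centre of underside). x away from the robot, y to its left at yaw 0. Numbers in (x, y, z) below are mm from this origin. At +y: three troughs along x under a clear lid; at -y: slotted stud with castle nut. Troughs: 14 mm high grey blocks near the ends, 48 mm between them, middle 70 mm open; 10 mm end stops
- trough0 (a point): Centre of a tube lying properly in trough 0, 17 mm above the deck, at (0, 115, 62) in the shaker's frame; troughs are 62 mm apart
- trough1 (a point): Centre of a tube lying properly in trough 1, 17 mm above the deck, at (0, 53, 62) in the shaker's frame; troughs are 62 mm apart
- trough2 (a point): Centre of a tube lying properly in trough 2, 17 mm above the deck, at (0, -9, 62) in the shaker's frame; troughs are 62 mm apart
- tube0: White sample tube on the bench (one to three of them; absent ones give None): barrel 30 mm diameter, a grey hexagonal cap 25 mm long at either end (34 mm across flats), 120 mm long, about 80 g, ends alike. Origin at its middle on the axis (17 mm above what it lies on); x is its axis. Any tube may go in any trough, either way round
- tube1: White sample tube on the bench (one to three of them; absent ones give None): barrel 30 mm diameter, a grey hexagonal cap 25 mm long at either end (34 mm across flats), 120 mm long, about 80 g, ends alike. Origin at its middle on the axis (17 mm above what it lies on); x is its axis. Any tube may go in any trough, either way round
- tube2: White sample tube on the bench (one to three of them; absent ones give None): barrel 30 mm diameter, a grey hexagonal cap 25 mm long at either end (34 mm across flats), 120 mm long, about 80 g, ends alike. Origin at its middle on the axis (17 mm above what it lies on); x is its axis. Any tube may go in any trough, either way round
- lid (a joint): Clear lid with aluminium rim, rad: 0 = closed flat over the troughs; starts open at 1.6 to 1.8 (stop 1.85). Stiff hinge: stays where left, closes with about 5 N at its free edge. 153 mm from hinge to free edge, 190 mm wide, 8 mm thick; closed, its top is 46 mm above the deck and it clears the tubes by 4 mm
- lid_hinge_line (a point): Middle of the lid's hinge axis (parallel to the shaker's y), on the far side at (78, 53, 87) in the shaker's frame, at mid-thickness of the lid; the free edge comes up and over towards the robot (-x) as it closes
- lid_edge (a point): Middle of the lid's free edge, on its outer (top when closed) face; moves with the lid
- turnbutton (a joint): Turnbutton in front of the lid, rad, growing clockwise from above: 0 = its arm lies along the shaker's +y, clear of the lid (starts 0 to 0.3); 1.57 = arm points to +x across the lid's rim (stop 1.66). Stays where left; 0.06 N m to turn
- turnbutton_grip (a point): On the turnbutton's vertical pivot at (-100, 53, 122) in the shaker's frame, 9 mm below the top of its upright black thumb wing (12 mm thick, 40 mm long along the arm, 26 mm high). The steel arm under it is 14 mm wide, 12 mm high, 50 mm long from the pivot and 15 mm the other way, underside 48 mm above the deck
- turnbutton_tip (a point): Outer end of the turnbutton's arm
- nut (a joint): Castle nut's angle, rad, growing clockwise from above, which screws it down 6 mm per turn: 0 = down with its slot parallel to the stud's; stop at 0.3, just past that. Starts 1.2 to 1.7 turns unscrewed (-10.7 to -7.5). Turns with 0.1 N m, stays where left. At 0 two of its six flats face the shaker's +y and -y
- nut_top (a point): Centre of the top of the aluminium castle nut: hexagon 52 mm across flats (60 over corners), 24 mm high; on it a crown 50 mm across, 14 mm high, cut by one 12 mm wide cross slot whose floor is the hexagon's top. 38 mm above the nut's underside, which at angle 0 is 25 mm above the deck on a boss 48 mm across. The point's x is along the slot
- stud_slot (a point): Where the middle of the pin lies when it rests in both slots, at (0, -115, 98) in the shaker's frame, on the axis of the dark stud (26 mm across) inside the nut. The stud's end has one slot, 12 mm wide, along the shaker's x; its top is 12 mm above this point. Site axes are the shaker's
- pin: Locking pin lying on the bench: steel rod 8 mm in diameter with a dark square block, 20 x 20 mm and 28 mm long, at either end; 150 mm overall, 120 g, ends alike. Origin at its middle, on its axis (10 mm above the bench at start); x along its length; block middles 61 mm from the origin. The bare rod between the blocks is 94 mm
- wash_bottle: White wash bottle with a bent spout, 72 mm diameter, 210 mm high, origin under its foot; leave alone
- dish: Clear flat dish, 80 mm diameter, 22 mm high; leave alone
- beaker: Glass beaker, 68 mm diameter, 75 mm high; leave alone
- reagent_jar: Jar with black lid, 56 mm diameter, 75 mm high; leave alone
- spatula: Spatula lying on the bench, 170 mm long; leave alone
- amber_bottle: Amber bottle, 60 mm diameter, 120 mm high; leave alone
There are look-alikes about, which are no part of the job. What is shaped like the tube0 but purple is not meant.

How it is judged:
By the outcome, as a careful person would: the job done as asked, in the order asked, and still so for the second after the job is handed in, with the robot touching nothing.
Of tube0, tube1, tube2 only 1 to 3 are there at a start; the rules pass over those that are not, and their reading is None.
At some moment in a run one of tube0, tube1, tube2, pin may be knocked a few centimetres aside while the robot is not near it.
Once in a run the grip may slacken for a moment while it holds something.
It also fails if it takes over 210 s, if anything falls off the work surface, if the arm or the gripper's body presses on something with over 40 N, if the wrist force passes 120 N, or if a joint passes its speed limit or range.

## Working session

There is one attempt and no reset: what is moved stays moved. The work goes in short steps, Python scripts to look and compute and a tool call to move; the robot and the scene stay as the last step left them, time stands still between calls to the robot, and variables do not carry over. Pictures are saved under pics/ and viewed, at most 14 in all, crops included, and the job is handed in when it is done.

Besides the shell and the picture viewer there is one more tool, called after "Emit:" as name(argument=value, ...) on one line, values as JSON. drive_tool: Moves the arm, as the interface text tells. Its arguments: {"type":"object","properties":{"steps":{"type":"array","items":{"type":"object","properties":{"x":{"type":"number"},"y":{"type":"number"},"z":{"type":"number"},"rx":{"type":"number"},"ry":{"type":"number"},"rz":{"type":"number"},"fingers":{"type":"number"}}}}},"required":["steps"]}

```bash
mkdir -p pics
cat > h.py <<'E'
import numpy as np, cv2
from scipy.spatial.transform import Rotation as R
from workcell import r
def save(cam,name,crop=None,scale=1):
    im=r.grab_frame(cam)
    if crop: im=im[crop[1]:crop[3],crop[0]:crop[2]]
    if scale!=1: im=cv2.resize(im,None,fx=scale,fy=scale)
    cv2.imwrite('pics/'+name,im[:,:,::-1]); return im
def proj(cam,P):
    c=r.camera_model(cam);P=np.atleast_2d(P).astype(float)
    X=P@R.from_rotvec(np.ravel(c['rvec'])).as_matrix().T+np.ravel(c['tvec'])
    s=X[:,:2]/X[:,2:]; s=s*(1+c['k1']*(s**2).sum(1,keepdims=True)); K=np.array(c['K'])
    return s@K[:2,:2].T+K[:2,2]
def unproj(cam,px,z):
    c=r.camera_model(cam);px=np.atleast_2d(px).astype(float);K=np.array(c['K'])
    u=(px-K[:2,2])@np.linalg.inv(K[:2,:2]).T; s=u.copy()
    for _ in range(20): s=u/(1+c['k1']*(s**2).sum(1,keepdims=True))
    M=R.from_rotvec(np.ravel(c['rvec'])).as_matrix(); o=-M.T@np.ravel(c['tvec'])
    d=np.c_[s,np.ones(len(s))]@M
    return o+d*((z-o[2])/d[:,2])[:,None]
def tool():
    s=r.sense(); q=s['eef_rot']; return np.array(s['tool_pos']),R.from_quat([q[1],q[2],q[3],q[0]])
def go(p,yaw=None):
    "mm shift in tool axes to TCP p, tool down, and rz deg so tool y axis has world direction angle yaw (mod pi)"
    t,M=tool(); d=M.inv().apply(np.array(p)-t)*1e3; out=[np.round(d,1)]
    y=M.as_matrix()[:,1]; cur=np.arctan2(y[1],y[0])
    if yaw is not None:
        e=-(yaw-cur); e=(e+np.pi/2)%np.pi-np.pi/2; out.append(round(np.degrees(e),1))
    print('go',*out,'curyaw',round(np.degrees(cur),1)); return out
def st():
    s=r.sense(); print('t',s['clock'],'tcp',np.round(s['tool_pos'],4),'F',np.round(s['force'],1),'w',round(s['width'],4),'gf',round(s['grasp_force'],1),'q',np.round(s['joint_positions'],2))
E
python3 - <<'E'
from h import *
save('top','top0.png');save('scene','scene0.png')
st(); t,M=tool(); print(M.as_matrix().round(3))
for cam in('top','scene'):
  for q in ['tube0','pin','shaker','trough0','trough1','trough2','lid_edge','lid_hinge_line','turnbutton_grip','turnbutton_tip','nut_top','stud_slot','wash_bottle','beaker','reagent_jar','amber_bottle','dish','spatula']:
    print(cam,q,[(np.round(d['point'],3).tolist(),round(d['confidence'],2)) for d in r.spot_point(cam,q)][:5])
E
```

```text
t 0.1 tcp [ 0.1695 -0.601   0.2215] F [ 0.   0.4 -0.3] w 0.087 gf 0.0 q [-1.42  0.22  1.53  0.    1.39 -0.13]
[[ 0.962  0.271 -0.   ]
 [ 0.271 -0.962  0.002]
 [ 0.    -0.002 -1.   ]]
top tube0 [([0.497, -0.263, 0.018], 0.94), ([0.323, 0.114, 0.016], 0.9), ([0.44, -0.138, 0.016], 0.88), ([0.297, 0.287, 0.014], 0.68)]
top pin [([0.615, -0.212, 0.009], 0.59)]
top shaker [([0.557, 0.15, -0.001], 0.58)]
top trough0 [([0.561, 0.201, 0.064], 0.77), ([0.554, 0.14, 0.06], 0.56)]
top trough1 [([0.561, 0.201, 0.064], 0.77), ([0.554, 0.14, 0.06], 0.56)]
top trough2 [([0.561, 0.201, 0.064], 0.77), ([0.554, 0.14, 0.06], 0.56)]
top lid_edge [([0.66, 0.196, 0.238], 0.6)]
top lid_hinge_line [([0.636, 0.193, 0.084], 0.95)]
top turnbutton_grip [([0.46, 0.205, 0.127], 0.73)]
top turnbutton_tip [([0.478, 0.258, 0.096], 0.48), ([0.554, 0.15, -0.0], 0.27), ([0.636, -0.398, -0.002], 0.16)]
top nut_top [([0.61, 0.48, 0.004], 0.7), ([0.548, 0.035, 0.118], 0.61), ([0.362, -0.357, 0.005], 0.59), ([0.558, 0.141, 0.062], 0.34)]
top stud_slot [([0.552, 0.032, 0.098], 0.8)]
top wash_bottle [([0.612, 0.478, 0.002], 
[... 708 characters left out ...]
.56, 0.264, 0.064], 0.59)]
scene lid_edge [([0.659, 0.194, 0.236], 0.94)]
scene lid_hinge_line [([0.638, 0.199, 0.087], 0.62), ([0.732, -0.112, 0.004], 0.31)]
scene turnbutton_grip [([0.458, 0.206, 0.12], 0.91)]
scene turnbutton_tip [([0.476, 0.256, 0.098], 0.77), ([0.776, 0.05, -0.001], 0.45)]
scene nut_top [([0.549, 0.033, 0.12], 0.63)]
scene stud_slot [([0.548, 0.036, 0.096], 0.73)]
scene wash_bottle [([0.613, 0.481, 0.001], 0.68)]
scene beaker [([0.366, -0.356, 0.0], 0.68)]
scene reagent_jar [([0.638, -0.4, 0.001], 0.64)]
scene amber_bottle [([0.47, 0.438, -0.0], 0.63)]
scene dish [([0.73, -0.11, 0.002], 0.75)]
scene spatula [([0.776, 0.045, 0.003], 0.75), ([0.361, -0.356, 0.003], 0.69)]
```

View pics/top0.png

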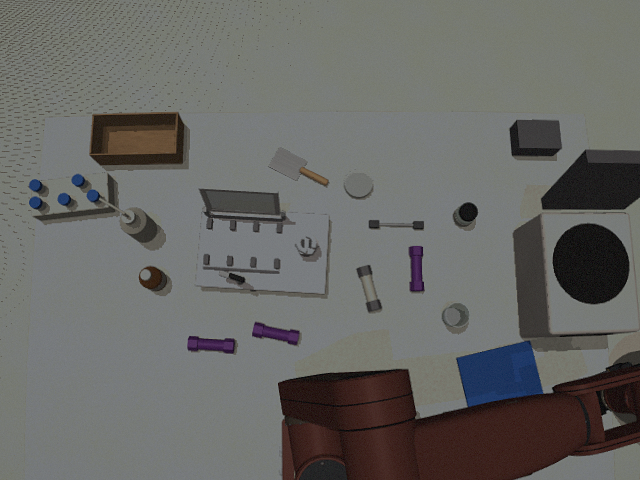

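View pics/scene0.png

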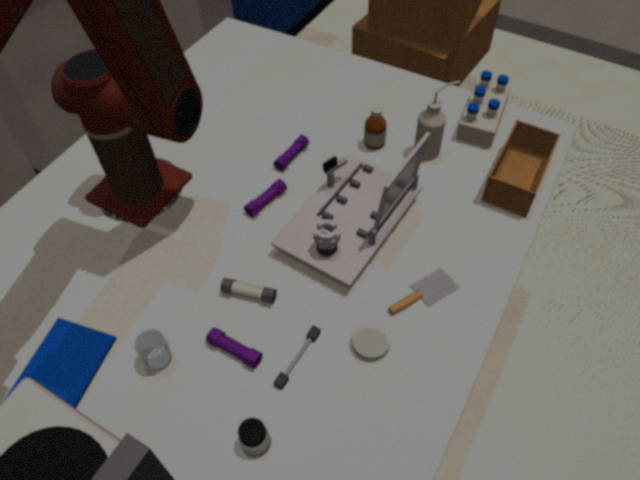

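```bash
cat >> h.py <<'E'
# shaker pose fit
def fit(pairs):
    A=np.array([a for a,b in pairs],float)/1e3;B=np.array([b for a,b in pairs],float)[:,:2]
    a=A[:,:2];ca,cb=a.mean(0),B.mean(0);H=(a-ca).T@(B-cb);th=np.arctan2(H[0,1]-H[1,0],H[0,0]+H[1,1])
    Rm=np.array([[np.cos(th),-np.sin(th)],[np.sin(th),np.cos(th)]]);return cb-Rm@ca,th,(a-ca)@Rm.T+cb-B
def axis(cam,q,z,near):
    best=None
    for d in r.cut_out(cam,q):
        v,u=np.nonzero(d['region']);
        if len(u)<20: continue
        P=unproj(cam,np.c_[u,v],z)[:,:2];c,(w,h),a=cv2.minAreaRect((P*1e3).astype(np.float32));c=np.array(c)/1e3
        C=np.cov((P-P.mean(0)).T);w_,V=np.linalg.eigh(C);ax=V[:,1]
        e=np.hypot(*(P.mean(0)-near))
        if best is None or e<best[0]: best=(e,P.mean(0),c,np.degrees(np.arctan2(ax[1],ax[0]))%180,(w,h),d['confidence'])
    return best
E
python3 - <<'E'
from h import *
pairs=[((0,115),(.560,.264)),((0,53),(.559,.2005)),((0,53),(.559,.2005)),((0,-9),(.554,.14)),((0,-9),(.554,.14)),((78,53),(.637,.1945)),((-100,53),(.459,.2055)),((-100,53),(.459,.2055)),((0,-115),(.549,.034)),((0,-115),(.550,.034)),((0,-115),(.549,.034)),((0,0),(.5565,.1505))]
c,th,res=fit(pairs);print(c,np.degrees(th),(res*1e3).round(1).tolist())
for cam in('top','scene'):
    r.grab_frame(cam)
    print(cam,axis(cam,'tube0',.025,(.44,-.138)));print(axis(cam,'pin',.012,(.615,-.213)))
print(proj('top',[[.44,-.138,.017],[.615,-.213,.01]]))
go([.44,-.1385,.2],None)
E
```

```text
[0.55553445 0.14829041] -3.072686863523798 [[1.7, -0.9], [-0.6, 0.7], [-0.6, 0.7], [1.1, -0.7], [1.1, -0.7], [-0.7, 2.5], [-0.5, 1.1], [-0.5, 1.1], [0.4, -0.5], [-0.6, -0.5], [0.4, -0.5], [-1.0, -2.2]]
top (np.float64(0.0038796026716531678), array([ 0.4388782 , -0.13428612]), array([ 0.43933395, -0.13394156]), np.float64(13.235273227586958), (120.1775894165039, 38.18838882446289), 0.88)
(np.float64(0.0005039469755076085), array([ 0.61538295, -0.21267241]), array([ 0.61621863, -0.21533246]), np.float64(88.37110592264534), (148.98695373535156, 25.62645149230957), 0.58)
scene (np.float64(0.003805702591230467), array([ 0.44331079, -0.13612329]), array([ 0.44342535, -0.13627325]), np.float64(13.159854805568784), (130.8137664794922, 40.82093048095703), 0.72)
(np.float64(0.004348111933425299), array([ 0.617043  , -0.21683826]), array([ 0.61678259, -0.21288394]), np.float64(87.73416058630505), (155.89181518554688, 27.349157333374023), 0.86)
[[369.98943049 288.25687694]
 [395.1723909  224.5876644 ]]
go [ 385.9 -372.3   22.5] curyaw -74.3
```

Emit:
drive_tool(steps=[{"x": 26,"y": -25},{"x": 52,"y": -50},{"x": 77,"y": -74},{"x": 103,"y": -99},{"x": 129,"y": -124}])

```text
invalid input
```

Emit:
drive_tool(steps=[{"x": 26,"y": -25},{"x": 52,"y": -50},{"x": 77,"y": -74},{"x": 103,"y": -99},{"x": 129,"y": -124}])

```text
invalid input
```

Emit:
drive_tool(steps=[{"x": 26,"y": -25,"rz": 1},{"x": 52,"y": -50,"rz": 2},{"x": 77,"y": -74,"rz": 2.7},{"x": 103,"y": -99,"rz": 2.7},{"x": 128,"y": -124,"rz": 2.7}])

```text
invalid input
```

Run:
```python
from h import *
st()
save('wrist','w1.png')
c=r.camera_model('wrist');print(c['K'],c['k1']);t,M=tool()
W=R.from_rotvec(np.ravel(c['rvec'])).as_matrix();o=-W.T@np.ravel(c['tvec']);print('cam in tool',M.inv().apply(o-t).round(3),(M.as_matrix().T@W.T).round(2).tolist())
print(axis('wrist','tube0',.025,(.44,-.136)))
print([(np.round(d['point'],4),d['confidence']) for d in r.spot_point('wrist','tube0')])
go([.44,-.136,.2],np.radians(103.2))
```

```text
t 2.2 tcp [ 0.1696 -0.6015  0.2225] F [-0.1 -0.5 -0.3] w 0.0872 gf 0.0 q [-1.42  0.22  1.53  0.    1.39 -0.13]
[[356.54699488   0.         321.08280423]
 [  0.         356.54699488 241.23284766]
 [  0.           0.           1.        ]] -0.018628115724197765
cam in tool [ 0.073  0.001 -0.162] [[0.0, -0.96, -0.27], [1.0, 0.0, -0.0], [0.0, -0.27, 0.96]]
None
[]
go [ 386.6 -374.7   22.5] 2.5 curyaw -74.3
```

View pics/w1.png

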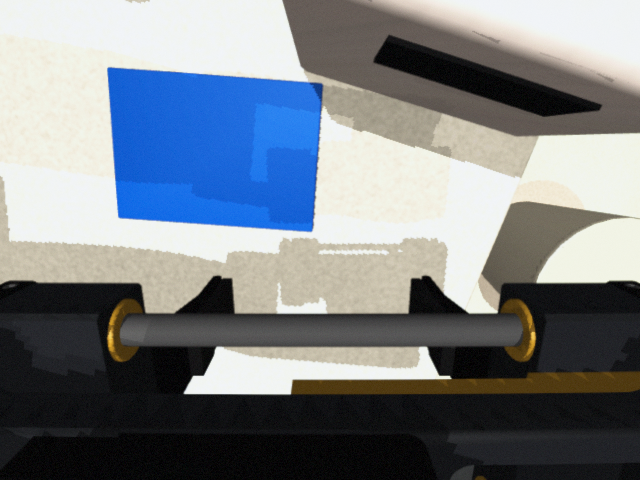

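Emit:
drive_tool(steps=[{"x": 26,"y": -25,"z": 0,"rx": 0,"ry": 0,"rz": 0,"fingers": 1},{"x": 52,"y": -50,"z": 0,"rx": 0,"ry": 0,"rz": 0,"fingers": 1},{"x": 77,"y": -74,"z": 0,"rx": 0,"ry": 0,"rz": 0,"fingers": 1},{"x": 103,"y": -99,"z": 0,"rx": 0,"ry": 0,"rz": 0,"fingers": 1},{"x": 129,"y": -124,"z": 0,"rx": 0,"ry": 0,"rz": 0,"fingers": 1}])

```text
clock: 2.77
tool_pos: [0.2606, -0.4458, 0.2225]
eef_rot: [0.0, 0.991, 0.137, 0.0]
force: [1.4, 0.2, -0.2]
width: 0.087
grasp_force: 0.0
```

Emit:
drive_tool(steps=[{"x": 26,"y": -25,"z": 0,"rx": 0,"ry": 0,"rz": 0,"fingers": 1},{"x": 52,"y": -50,"z": 0,"rx": 0,"ry": 0,"rz": 0,"fingers": 1},{"x": 77,"y": -74,"z": 0,"rx": 0,"ry": 0,"rz": 0,"fingers": 1},{"x": 103,"y": -99,"z": 0,"rx": 0,"ry": 0,"rz": 0,"fingers": 1},{"x": 129,"y": -124,"z": 0,"rx": 0,"ry": 0,"rz": 0,"fingers": 1}])

```text
clock: 3.18
tool_pos: [0.3512, -0.2914, 0.2228]
eef_rot: [0.0, 0.991, 0.137, 0.0]
force: [0.8, -0.4, -0.2]
width: 0.0867
grasp_force: 0.0
```

Emit:
drive_tool(steps=[{"x": 26,"y": -25,"z": 0,"rx": 0,"ry": 0,"rz": 1,"fingers": 1},{"x": 52,"y": -50,"z": 0,"rx": 0,"ry": 0,"rz": 2,"fingers": 1},{"x": 77,"y": -75,"z": 10,"rx": 0,"ry": 0,"rz": 2.5,"fingers": 1},{"x": 103,"y": -100,"z": 15,"rx": 0,"ry": 0,"rz": 2.5,"fingers": 1},{"x": 128,"y": -126,"z": 20,"rx": 0,"ry": 0,"rz": 2.5,"fingers": 1}])

```text
clock: 3.6
tool_pos: [0.4403, -0.1352, 0.2026]
eef_rot: [0.0, 0.993, 0.115, 0.0]
force: [0.3, -1.4, 0.7]
width: 0.0874
grasp_force: 0.0
```

Run:
```python
from h import *
st()
save('wrist','w2.png')
print(axis('wrist','tube0',.025,(.44,-.136)))
print([(np.round(d['point'],4),d['confidence']) for d in r.spot_point('wrist','tube0')])
r.grab_frame('top');print([(np.round(d['point'],4),d['confidence']) for d in r.spot_point('top','tube0')])
go([.44,-.136,.003],np.radians(103.2))
```

```text
t 3.6 tcp [ 0.4403 -0.1352  0.2026] F [ 0.3 -1.4  0.7] w 0.0874 gf 0.0 q [-0.47 -0.17  1.96  0.    1.35  0.87]
(np.float64(0.006949876788550524), array([ 0.44346671, -0.12997649]), array([ 0.43991846, -0.13057021]), np.float64(14.401085223905085), (124.02108001708984, 38.0721435546875), 0.89)
[(array([0.3252, 0.1178, 0.019 ]), 0.64), (array([ 0.4421, -0.1333,  0.0167]), 0.63), (array([ 0.4916, -0.2612,  0.0143]), 0.58)]
[(array([0.3246, 0.1153, 0.0176]), 0.69), (array([0.2941, 0.2895, 0.0148]), 0.66), (array([ 0.4406, -0.1334,  0.0138]), 0.45)]
go [  0.6  -1.  199.7] 0.1 curyaw -76.7
```

View pics/w2.png

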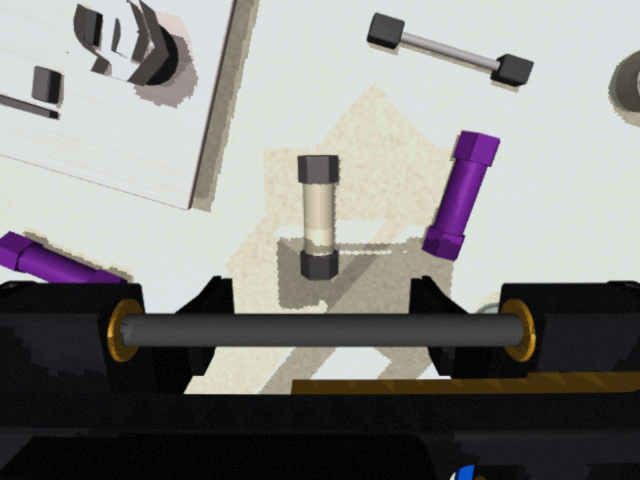

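Emit:
drive_tool(steps=[{"x": 1,"y": -2.5,"z": 35,"rx": 0,"ry": 0,"rz": 0,"fingers": 1},{"x": 1,"y": -2.5,"z": 75,"rx": 0,"ry": 0,"rz": 0,"fingers": 1},{"x": 1,"y": -2.5,"z": 115,"rx": 0,"ry": 0,"rz": 0,"fingers": 1},{"x": 1,"y": -2.5,"z": 150,"rx": 0,"ry": 0,"rz": 0,"fingers": 1},{"x": 1,"y": -2.5,"z": 170,"rx": 0,"ry": 0,"rz": 0,"fingers": 1}])

```text
clock: 4.27
tool_pos: [0.4371, -0.1347, 0.029]
eef_rot: [-0.001, 0.993, 0.114, -0.002]
force: [-0.6, 0.7, -0.5]
width: 0.0873
grasp_force: 0.0
```

Emit:
drive_tool(steps=[{"x": 0,"y": 0,"z": 15,"rx": 0,"ry": 0,"rz": 0,"fingers": 1},{"x": 0,"y": 0,"z": 27,"rx": 0,"ry": 0,"rz": 0,"fingers": 1},{"x": 0,"y": 0,"z": 27,"rx": 0,"ry": 0,"rz": 0,"fingers": 0.1},{"x": 0,"y": 0,"z": 27,"rx": 0,"ry": 0,"rz": 0,"fingers": 0.1},{"x": 0,"y": 0,"z": 27,"rx": 0,"ry": 0,"rz": 0,"fingers": 0.1}])

```text
clock: 4.68
tool_pos: [0.4405, -0.1355, 0.0065]
eef_rot: [0.0, 0.993, 0.115, 0.001]
force: [-0.0, 0.0, -0.0]
width: 0.0743
grasp_force: 0.0
```

Emit:
drive_tool(steps=[{"x": 0,"y": 0,"z": 0,"rx": 0,"ry": 0,"rz": 0,"fingers": 0.1},{"x": 0,"y": 0,"z": 0,"rx": 0,"ry": 0,"rz": 0,"fingers": 0.1},{"x": 0,"y": 0,"z": 0,"rx": 0,"ry": 0,"rz": 0,"fingers": 0.1},{"x": 0,"y": 0,"z": 0,"rx": 0,"ry": 0,"rz": 0,"fingers": 0.1},{"x": 0,"y": 0,"z": 0,"rx": 0,"ry": 0,"rz": 0,"fingers": 0.1}])

```text
clock: 5.1
tool_pos: [0.4403, -0.1342, 0.0059]
eef_rot: [0.0, 0.993, 0.115, 0.0]
force: [0.1, -0.6, 0.4]
width: 0.0417
grasp_force: 0.0
```

Emit:
drive_tool(steps=[{"x": 0,"y": 0,"z": 0,"rx": 0,"ry": 0,"rz": 0,"fingers": 0.1},{"x": 0,"y": 0,"z": 0,"rx": 0,"ry": 0,"rz": 0,"fingers": 0.1},{"x": 0,"y": 0,"z": 0,"rx": 0,"ry": 0,"rz": 0,"fingers": 0.1},{"x": 0,"y": 0,"z": 0,"rx": 0,"ry": 0,"rz": 0,"fingers": 0.1},{"x": 0,"y": 0,"z": -5,"rx": 0,"ry": 0,"rz": 0,"fingers": 0.1}])

```text
clock: 5.52
tool_pos: [0.4392, -0.1338, 0.0098]
eef_rot: [-0.001, 0.993, 0.115, -0.001]
force: [-0.4, -0.6, -1.4]
width: 0.0291
grasp_force: 30.0
```

Emit:
drive_tool(steps=[{"x": 0,"y": 0,"z": -25,"rx": 0,"ry": 0,"rz": 0,"fingers": 0.1},{"x": 0,"y": 0,"z": -55,"rx": 0,"ry": 0,"rz": 0,"fingers": 0.1},{"x": 0,"y": 0,"z": -90,"rx": 0,"ry": 0,"rz": 0,"fingers": 0.1},{"x": 0,"y": 0,"z": -125,"rx": 0,"ry": 0,"rz": 0,"fingers": 0.1},{"x": 0,"y": 0,"z": -150,"rx": 0,"ry": 0,"rz": 0,"fingers": 0.1}])

```text
clock: 5.93
tool_pos: [0.4408, -0.1346, 0.1639]
eef_rot: [0.001, 0.993, 0.115, 0.001]
force: [1.1, -1.1, -0.9]
width: 0.0291
grasp_force: 30.0
```

```bash
cat >> h.py <<'E'
C0=np.array([.5555,.1483]);TH=np.radians(-3.07)
def sh(x,y,z):
    c,s=np.cos(TH),np.sin(TH);return np.array([C0[0]+(c*x-s*y)/1e3,C0[1]+(s*x+c*y)/1e3,z/1e3])
E
python3 - <<'E'
from h import *
st(); r.grab_frame('wrist')
print([(np.round(d['point'],4),d['confidence']) for d in r.spot_point('wrist','tube0')])
print(sh(0,53,62)); go(sh(0,53,155),TH+np.pi/2)
E
```

```text
t 5.9333 tcp [ 0.4408 -0.1346  0.1639] F [ 1.1 -1.1 -0.9] w 0.0291 gf 30.0 q [-0.47 -0.13  2.   -0.    1.27  0.87]
[(array([ 0.4918, -0.258 ,  0.0181]), 0.96), (array([0.3247, 0.1147, 0.0192]), 0.92), (array([ 0.4457, -0.1364,  0.1747]), 0.82)]
[0.55833847 0.20122394 0.062     ]
go [ 189.1 -301.7   10.7] 16.3 curyaw -76.8
```

Emit:
drive_tool(steps=[{"x": 20,"y": -32,"z": 0,"rx": 0,"ry": 0,"rz": 0,"fingers": 0.1},{"x": 40,"y": -64,"z": 0,"rx": 0,"ry": 0,"rz": 0,"fingers": 0.1},{"x": 60,"y": -96,"z": 0,"rx": 0,"ry": 0,"rz": 0,"fingers": 0.1},{"x": 80,"y": -128,"z": 0,"rx": 0,"ry": 0,"rz": 0,"fingers": 0.1},{"x": 100,"y": -160,"z": 0,"rx": 0,"ry": 0,"rz": 0,"fingers": 0.1}])

```text
clock: 6.45
tool_pos: [0.5003, 0.0461, 0.1596]
eef_rot: [-0.0, 0.993, 0.115, -0.001]
force: [0.4, 0.5, -0.6]
width: 0.0288
grasp_force: 30.0
```

Emit:
drive_tool(steps=[{"x": 20,"y": -32,"z": 0,"rx": 0,"ry": 0,"rz": 4,"fingers": 0.1},{"x": 40,"y": -64,"z": 0,"rx": 0,"ry": 0,"rz": 8,"fingers": 0.1},{"x": 60,"y": -96,"z": 0,"rx": 0,"ry": 0,"rz": 12,"fingers": 0.1},{"x": 80,"y": -128,"z": 0,"rx": 0,"ry": 0,"rz": 16.3,"fingers": 0.1},{"x": 89,"y": -142,"z": 0,"rx": 0,"ry": 0,"rz": 16.3,"fingers": 0.1}])

```text
clock: 6.87
tool_pos: [0.5547, 0.2071, 0.1593]
eef_rot: [-0.001, 1.0, -0.027, -0.0]
force: [-0.2, -1.1, 0.3]
width: 0.0293
grasp_force: 30.0
```

Run:
```python
from h import *
st(); save('wrist','w3.png')
for q in ['trough0','lid_hinge_line','nut_top','stud_slot','turnbutton_grip','lid_edge','tube0']:
  print(q,[(np.round(d['point'],4),round(d['confidence'],2)) for d in r.spot_point('wrist',q)])
go(sh(0,53,155),TH+np.pi/2)
```

```text
t 6.8667 tcp [0.5547 0.2071 0.1593] F [-0.2 -1.1  0.3] w 0.0293 gf 30.0 q [0.22 0.19 1.68 0.   1.27 1.85]
trough0 [(array([0.5632, 0.2626, 0.0591]), 0.9), (array([0.554 , 0.1406, 0.0632]), 0.85), (array([4.688e-01, 4.430e-01, 1.000e-04]), 0.34)]
lid_hinge_line [(array([0.6371, 0.1969, 0.0813]), 0.9)]
nut_top [(array([0.5478, 0.0322, 0.1193]), 0.76)]
stud_slot [(array([0.5441, 0.0322, 0.1004]), 0.97)]
turnbutton_grip []
lid_edge []
tube0 [(array([0.5541, 0.2077, 0.1694]), 0.77)]
go [3.9 0.5 5.3] -0.1 curyaw -93.1
```

View pics/w3.png

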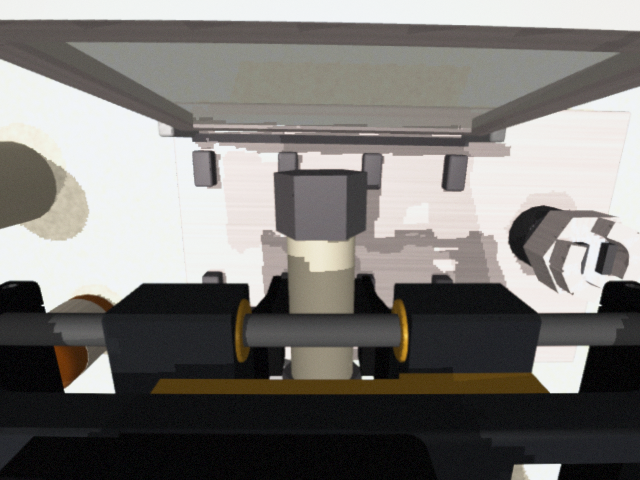

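Run:
```python
from h import *
st()
P=unproj('wrist',[(204.5,151),(289,152),(372,153),(455,154)],.059);print(P.round(4))
for y in (146,84,22,-40): print(sh(60,y,59).round(4))
go(sh(0,53,155),TH+np.pi/2)
```

```text
t 7.2667 tcp [0.5545 0.2019 0.1603] F [ 0.3 -0.6 -0.2] w 0.029 gf 30.0 q [ 0.22  0.19  1.68 -0.    1.27  1.84]
[[0.626  0.2807 0.059 ]
 [0.6219 0.2201 0.059 ]
 [0.618  0.1606 0.059 ]
 [0.6142 0.1009 0.059 ]]
[0.6232 0.2909 0.059 ]
[0.6199 0.229  0.059 ]
[0.6166 0.1671 0.059 ]
[0.6133 0.1051 0.059 ]
go [3.9 0.5 5.3] -0.1 curyaw -93.1
```

Emit:
drive_tool(steps=[{"x": 4,"y": 1,"z": 20,"rx": 0,"ry": 0,"rz": 0,"fingers": 0.1},{"x": 4,"y": 1,"z": 45,"rx": 0,"ry": 0,"rz": 0,"fingers": 0.1},{"x": 4,"y": 1,"z": 70,"rx": 0,"ry": 0,"rz": 0,"fingers": 0.1},{"x": 4,"y": 1,"z": 88,"rx": 0,"ry": 0,"rz": 0,"fingers": 0.1},{"x": 4,"y": 1,"z": 95,"rx": 0,"ry": 0,"rz": 0,"fingers": 0.1}])

```text
clock: 7.68
tool_pos: [0.5564, 0.2003, 0.0623]
eef_rot: [0.001, 1.0, -0.027, -0.002]
force: [-1.5, -0.6, -0.2]
width: 0.0292
grasp_force: 30.0
```

Emit:
drive_tool(steps=[{"x": 0,"y": 0,"z": 4,"rx": 0,"ry": 0,"rz": 0,"fingers": 0.1},{"x": 0,"y": 0,"z": 8,"rx": 0,"ry": 0,"rz": 0,"fingers": 0.1},{"x": 0,"y": 0,"z": 12,"rx": 0,"ry": 0,"rz": 0,"fingers": 0.1},{"x": 0,"y": 0,"z": 13.5,"rx": 0,"ry": 0,"rz": 0,"fingers": 0.1},{"x": 0,"y": 0,"z": 13.5,"rx": 0,"ry": 0,"rz": 0,"fingers": 0.1}])

```text
clock: 8.1
tool_pos: [0.5592, 0.2019, 0.0526]
eef_rot: [-0.0, 1.0, -0.027, 0.001]
force: [0.6, -0.6, -0.4]
width: 0.0289
grasp_force: 30.0
```

Emit:
drive_tool(steps=[{"x": 0,"y": 0,"z": 1.5,"rx": 0,"ry": 0,"rz": 0,"fingers": 0.1},{"x": 0,"y": 0,"z": 1.5,"rx": 0,"ry": 0,"rz": 0,"fingers": 0.6},{"x": 0,"y": 0,"z": 1.5,"rx": 0,"ry": 0,"rz": 0,"fingers": 0.6},{"x": 0,"y": 0,"z": 1.5,"rx": 0,"ry": 0,"rz": 0,"fingers": 0.6},{"x": 0,"y": 0,"z": 1.5,"rx": 0,"ry": 0,"rz": 0,"fingers": 0.6}])

```text
clock: 8.52
tool_pos: [0.5589, 0.202, 0.0508]
eef_rot: [-0.0, 1.0, -0.027, 0.0]
force: [-0.1, 0.6, 0.2]
width: 0.0474
grasp_force: 0.0
```

Emit:
drive_tool(steps=[{"x": 0,"y": 0,"z": 0,"rx": 0,"ry": 0,"rz": 0,"fingers": 0.6},{"x": 0,"y": 0,"z": -20,"rx": 0,"ry": 0,"rz": 0,"fingers": 0.6},{"x": 0,"y": 0,"z": -55,"rx": 0,"ry": 0,"rz": 0,"fingers": 0.6},{"x": 0,"y": 0,"z": -95,"rx": 0,"ry": 0,"rz": 0,"fingers": 0.6},{"x": 0,"y": 0,"z": -130,"rx": 0,"ry": 0,"rz": 0,"fingers": 0}])

```text
clock: 8.93
tool_pos: [0.5585, 0.2018, 0.1823]
eef_rot: [0.0, 1.0, -0.027, -0.0]
force: [1.1, 0.3, 0.5]
width: 0.05
grasp_force: 0.0
```

Emit:
drive_tool(steps=[{"x": 0,"y": 0,"z": -40,"rx": 0,"ry": 0,"rz": 0,"fingers": 0},{"x": 0,"y": 0,"z": -80,"rx": 0,"ry": 0,"rz": 0,"fingers": 0},{"x": 0,"y": 0,"z": -105,"rx": 0,"ry": 0,"rz": 0,"fingers": 0},{"x": 0,"y": 0,"z": -110,"rx": 0,"ry": 0,"rz": 0,"fingers": 0},{"x": 0,"y": 0,"z": -110,"rx": 0,"ry": 0,"rz": 0,"fingers": 0}])

```text
clock: 9.35
tool_pos: [0.5601, 0.2022, 0.2937]
eef_rot: [-0.001, 1.0, -0.027, 0.003]
force: [0.1, -0.2, -1.2]
width: 0.0205
grasp_force: 0.0
```

Run:
```python
from h import *
st(); save('wrist','w4.png')
for q in ['trough0','lid_hinge_line','nut_top','stud_slot','turnbutton_grip','lid_edge','tube0']:
  print(q,[(np.round(d['point'],4),round(d['confidence'],2)) for d in r.spot_point('wrist',q)])
r.grab_frame('scene')
for q in ['lid_edge','lid_hinge_line','tube0','turnbutton_tip']:
  print(q,[(np.round(d['point'],4),round(d['confidence'],2)) for d in r.spot_point('scene',q)])
go(sh(110,53,270),TH+np.pi/2)
```

```text
t 9.35 tcp [0.5601 0.2022 0.2937] F [ 0.1 -0.2 -1.2] w 0.0205 gf 0.0 q [0.21 0.11 1.52 0.   1.51 1.84]
trough0 [(array([0.5562, 0.1974, 0.0631]), 0.9), (array([0.559 , 0.1389, 0.0633]), 0.77), (array([0.5652, 0.2597, 0.0586]), 0.61)]
lid_hinge_line [(array([0.6367, 0.1942, 0.086 ]), 0.95), (array([0.5639, 0.2606, 0.0609]), 0.28)]
nut_top [(array([0.5447, 0.0304, 0.0981]), 0.36)]
stud_slot [(array([0.5453, 0.0345, 0.1008]), 0.56)]
turnbutton_grip [(array([0.4555, 0.2055, 0.1228]), 0.62)]
lid_edge [(array([0.6581, 0.1916, 0.2406]), 0.76)]
tube0 [(array([0.5593, 0.1995, 0.0639]), 0.74), (array([0.5651, 0.2602, 0.0645]), 0.63), (array([ 0.7373, -0.1119, -0.0033]), 0.57)]
lid_edge [(array([0.6628, 0.1954, 0.2382]), 0.59)]
lid_hinge_line [(array([0.6347, 0.1955, 0.0862]), 0.91), (array([0.6125, 0.4836, 0.0015]), 0.57)]
tube0 [(array([ 0.4935, -0.263 ,  0.0174]), 0.89), (array([0.5597, 0.2014, 0.0619]), 0.82), (array([0.3235, 0.1128, 0.0163]), 0.8), (array([0.297 , 0.2868, 0.0202]), 0.59), (array([0.6364, 0.1978, 0.0891]), 0.28)]
turnbutton_tip [(array([0.4744, 0.2534, 0.0974]), 0.77)]
go [109.7   0.7  20.4] 0.0 curyaw -93.1
```

View pics/w4.png

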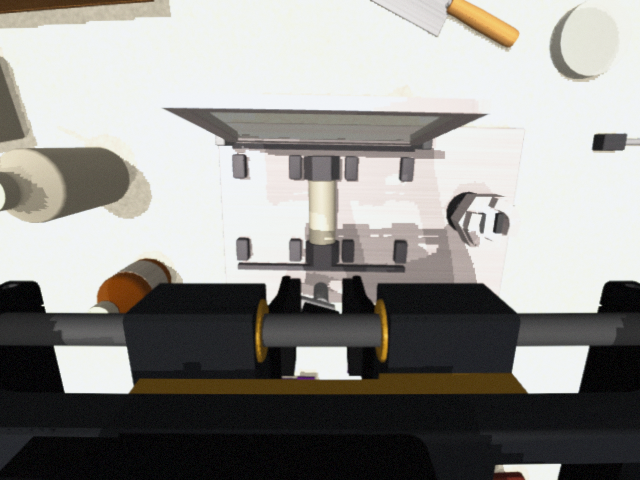

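Emit:
drive_tool(steps=[{"x": 30,"y": 0,"z": 0,"rx": 0,"ry": 0,"rz": 0,"fingers": 0},{"x": 65,"y": 0,"z": 0,"rx": 0,"ry": 0,"rz": 0,"fingers": 0},{"x": 100,"y": 0,"z": 0,"rx": 0,"ry": 0,"rz": 0,"fingers": 0},{"x": 129,"y": 0,"z": 0,"rx": 0,"ry": 0,"rz": 0,"fingers": 0},{"x": 129,"y": 0,"z": 20,"rx": 0,"ry": 0,"rz": 0,"fingers": 0}])

```text
clock: 10.42
tool_pos: [0.6938, 0.194, 0.2735]
eef_rot: [-0.0, 1.0, -0.028, 0.004]
force: [0.8, 0.5, 0.2]
width: 0.0003
grasp_force: 0.0
```

Emit:
drive_tool(steps=[{"x": 0,"y": 0,"z": 30,"rx": 0,"ry": 0,"rz": 0,"fingers": 0},{"x": 0,"y": 0,"z": 55,"rx": 0,"ry": 0,"rz": 0,"fingers": 0},{"x": 0,"y": 0,"z": 59,"rx": 0,"ry": 0,"rz": 0,"fingers": 0},{"x": 0,"y": 0,"z": 59,"rx": 0,"ry": 0,"rz": 0,"fingers": 0},{"x": 0,"y": 0,"z": 59,"rx": 0,"ry": 0,"rz": 0,"fingers": 0}])

```text
clock: 10.83
tool_pos: [0.688, 0.1951, 0.2128]
eef_rot: [-0.0, 1.0, -0.027, 0.001]
force: [-0.2, -0.6, 0.6]
width: 0.0003
grasp_force: 0.0
```

Emit:
drive_tool(steps=[{"x": -19,"y": 0,"z": 0,"rx": 0,"ry": 0,"rz": 0,"fingers": 0},{"x": -38,"y": 0,"z": 0,"rx": 0,"ry": 0,"rz": 0,"fingers": 0},{"x": -55,"y": 0,"z": 1,"rx": 0,"ry": 0,"rz": 0,"fingers": 0},{"x": -71,"y": 0,"z": 5,"rx": 0,"ry": 0,"rz": 0,"fingers": 0},{"x": -87,"y": 0,"z": 10,"rx": 0,"ry": 0,"rz": 0,"fingers": 0}])

```text
clock: 11.25
tool_pos: [0.6031, 0.2004, 0.2068]
eef_rot: [-0.001, 1.0, -0.027, 0.005]
force: [2.4, 0.4, 2.3]
width: 0.0006
grasp_force: 1.4
```

Emit:
drive_tool(steps=[{"x": -15,"y": 0,"z": 7,"rx": 0,"ry": 0,"rz": 0,"fingers": 0},{"x": -28,"y": 0,"z": 16,"rx": 0,"ry": 0,"rz": 0,"fingers": 0},{"x": -41,"y": 0,"z": 26,"rx": 0,"ry": 0,"rz": 0,"fingers": 0},{"x": -52,"y": 0,"z": 38,"rx": 0,"ry": 0,"rz": 0,"fingers": 0},{"x": -62,"y": 0,"z": 51,"rx": 0,"ry": 0,"rz": 0,"fingers": 0}])

```text
clock: 11.67
tool_pos: [0.5411, 0.2041, 0.155]
eef_rot: [-0.001, 1.0, -0.027, 0.004]
force: [2.0, 2.1, 0.5]
width: 0.0002
grasp_force: 1.0
```

Emit:
drive_tool(steps=[{"x": -7,"y": 0,"z": 15,"rx": 0,"ry": 0,"rz": 0,"fingers": 0},{"x": -13,"y": 0,"z": 30,"rx": 0,"ry": 0,"rz": 0,"fingers": 0},{"x": -16,"y": 0,"z": 46,"rx": 0,"ry": 0,"rz": 0,"fingers": 0},{"x": -18,"y": 0,"z": 58,"rx": 0,"ry": 0,"rz": 0,"fingers": 0},{"x": -18,"y": 0,"z": 62,"rx": 0,"ry": 0,"rz": 0,"fingers": 0}])

```text
clock: 12.08
tool_pos: [0.5218, 0.2045, 0.091]
eef_rot: [-0.0, 1.0, -0.026, 0.001]
force: [-15.1, -3.2, 35.0]
width: 0.0005
grasp_force: 17.3
```

Emit:
drive_tool(steps=[{"x": 0,"y": 0,"z": -1,"rx": 0,"ry": 0,"rz": 0,"fingers": 0},{"x": 0,"y": 0,"z": -1,"rx": 0,"ry": 0,"rz": 0,"fingers": 0},{"x": 0,"y": 0,"z": -15,"rx": 0,"ry": 0,"rz": 0,"fingers": 0},{"x": 0,"y": 0,"z": -50,"rx": 0,"ry": 0,"rz": 0,"fingers": 0.4},{"x": 0,"y": 0,"z": -80,"rx": 0,"ry": 0,"rz": 0,"fingers": 0.5}])

```text
clock: 12.5
tool_pos: [0.5205, 0.2037, 0.1696]
eef_rot: [0.0, 1.0, -0.027, -0.001]
force: [0.4, -0.7, -0.7]
width: 0.0075
grasp_force: 0.0
```

Emit:
drive_tool(steps=[{"x": -35,"y": 0,"z": -5,"rx": 0,"ry": 0,"rz": 0,"fingers": 0.6},{"x": -70,"y": 0,"z": -5,"rx": 0,"ry": 0,"rz": 0,"fingers": 0.6},{"x": -75,"y": 0,"z": -5,"rx": 0,"ry": 0,"rz": 0,"fingers": 0.6},{"x": -75,"y": 0,"z": -5,"rx": 0,"ry": 0,"rz": 0,"fingers": 0.6},{"x": -75,"y": 0,"z": -5,"rx": 0,"ry": 0,"rz": 0,"fingers": 0.6}])

```text
clock: 12.92
tool_pos: [0.4468, 0.2081, 0.1745]
eef_rot: [-0.0, 1.0, -0.026, 0.001]
force: [0.4, 0.8, -0.1]
width: 0.0393
grasp_force: 0.0
```

Run:
```python
from h import *
st(); save('scene','s2.png',(240,100,480,300),3); 
for c in ['scene','wrist']:
  if c=='wrist': r.grab_frame(c)
  for q in ['lid_edge','turnbutton_tip','turnbutton_grip','nut_top','stud_slot','lid_hinge_line']:
    print(c,q,[(np.round(d['point'],4),round(d['confidence'],2)) for d in r.spot_point(c,q)][:2])
print(sh(-75,53,91),sh(-100,53,122))
go(sh(-100,53,108),TH); t=r.sense()
```

```text
t 12.9167 tcp [0.4468 0.2081 0.1745] F [ 0.4  0.8 -0.1] w 0.0393 gf 0.0 q [ 0.28 -0.06  1.92 -0.    1.28  1.9 ]
scene lid_edge [(array([0.4862, 0.2084, 0.0903]), 0.65)]
scene turnbutton_tip [(array([0.4764, 0.2549, 0.0981]), 0.55)]
scene turnbutton_grip []
scene nut_top [(array([0.5465, 0.0353, 0.1185]), 0.91), (array([0.4783, 0.2542, 0.0966]), 0.51)]
scene stud_slot [(array([0.5463, 0.0376, 0.0993]), 0.96), (array([ 0.6154, -0.2144,  0.0105]), 0.7)]
scene lid_hinge_line [(array([0.6376, 0.1992, 0.088 ]), 0.92)]
wrist lid_edge [(array([0.4831, 0.2076, 0.0903]), 0.76)]
wrist turnbutton_tip [(array([0.4767, 0.2564, 0.0971]), 0.91), (array([0.5506, 0.0354, 0.1202]), 0.71)]
wrist turnbutton_grip [(array([0.4569, 0.2035, 0.1239]), 0.64)]
wrist nut_top [(array([0.5491, 0.0277, 0.121 ]), 0.59)]
wrist stud_slot [(array([0.544 , 0.0317, 0.1002]), 0.83)]
wrist lid_hinge_line []
[0.4834461  0.20524063 0.091     ] [0.45848198 0.20657953 0.122     ]
go [12.6  0.6 65.5] -90.0 curyaw -93.1
```

View pics/s2.png

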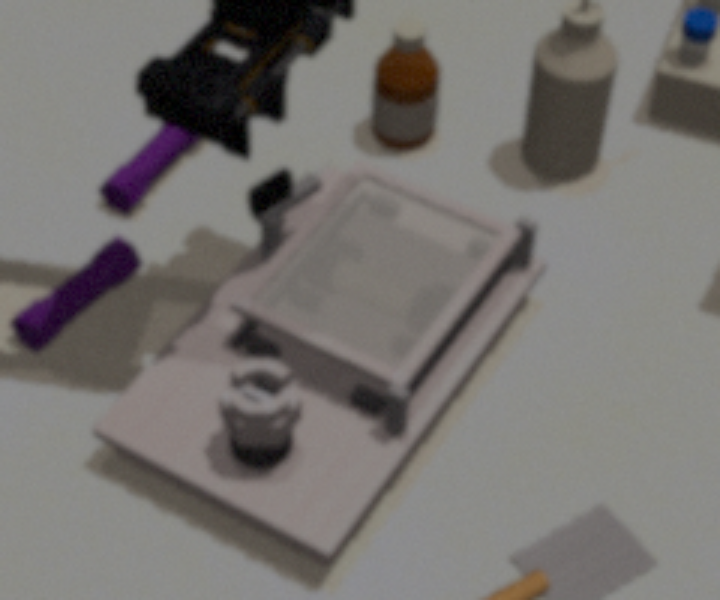

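Emit:
drive_tool(steps=[{"x": 12,"y": 1,"z": 0,"rx": 0,"ry": 0,"rz": -7,"fingers": 0.6},{"x": 12,"y": 1,"z": 0,"rx": 0,"ry": 0,"rz": -14,"fingers": 0.6},{"x": 12,"y": 1,"z": 0,"rx": 0,"ry": 0,"rz": -21,"fingers": 0.6},{"x": 12,"y": 1,"z": 0,"rx": 0,"ry": 0,"rz": -28,"fingers": 0.6},{"x": 12,"y": 1,"z": 0,"rx": 0,"ry": 0,"rz": -35,"fingers": 0.6}])

```text
clock: 14.03
tool_pos: [0.4579, 0.2063, 0.1735]
eef_rot: [-0.0, 0.961, 0.278, -0.0]
force: [0.2, 0.2, 0.3]
width: 0.052
grasp_force: 0.0
```

Emit:
drive_tool(steps=[{"x": 0,"y": 0,"z": 0,"rx": 0,"ry": 0,"rz": -7,"fingers": 0.6},{"x": 0,"y": 0,"z": 0,"rx": 0,"ry": 0,"rz": -14,"fingers": 0.6},{"x": 0,"y": 0,"z": 0,"rx": 0,"ry": 0,"rz": -21,"fingers": 0.6},{"x": 0,"y": 0,"z": 0,"rx": 0,"ry": 0,"rz": -28,"fingers": 0.6},{"x": 0,"y": 0,"z": 0,"rx": 0,"ry": 0,"rz": -35,"fingers": 0.6}])

```text
clock: 14.45
tool_pos: [0.4578, 0.2063, 0.1736]
eef_rot: [0.0, 0.832, 0.554, 0.0]
force: [0.8, 0.1, 0.2]
width: 0.0519
grasp_force: 0.0
```

Emit:
drive_tool(steps=[{"x": 0,"y": 0,"z": 15,"rx": 0,"ry": 0,"rz": -2.4,"fingers": 0.6},{"x": 0,"y": 0,"z": 35,"rx": 0,"ry": 0,"rz": -2.4,"fingers": 0.6},{"x": 0,"y": 0,"z": 50,"rx": 0,"ry": 0,"rz": -2.4,"fingers": 0.6},{"x": 0,"y": 0,"z": 58,"rx": 0,"ry": 0,"rz": -2.4,"fingers": 0.6},{"x": 0,"y": 0,"z": 58,"rx": 0,"ry": 0,"rz": -2.4,"fingers": 0.6}])

```text
clock: 14.87
tool_pos: [0.4563, 0.2058, 0.1135]
eef_rot: [-0.001, 0.822, 0.569, -0.002]
force: [-0.1, -0.1, -0.4]
width: 0.0521
grasp_force: 0.0
```

Run:
```python
from h import *
st(); go(sh(-100,53,109),np.radians(-20.7)); save('wrist','w5.png')
```

```text
t 14.8667 tcp [0.4563 0.2058 0.1135] F [-0.1 -0.1 -0.4] w 0.0521 gf 0.0 q [ 0.27  0.03  1.95 -0.    1.16  0.63]
go [1.5 1.8 4.5] 0.0 curyaw -20.7
```

View pics/w5.png

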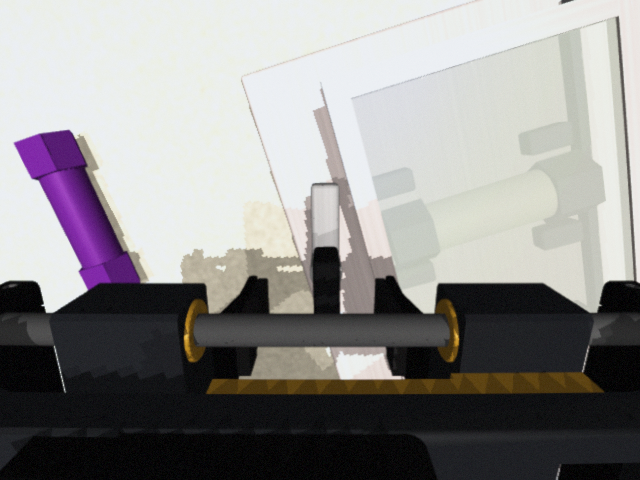

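Emit:
drive_tool(steps=[{"x": 1,"y": 1,"z": 3,"rx": 0,"ry": 0,"rz": 0,"fingers": 0.0},{"x": 1,"y": 1,"z": 3,"rx": 0,"ry": 0,"rz": 0,"fingers": 0.0},{"x": 1,"y": 1,"z": 3,"rx": 0,"ry": 0,"rz": 0,"fingers": 0.0},{"x": 1,"y": 1,"z": 3,"rx": 0,"ry": 0,"rz": 0,"fingers": 0.0},{"x": 1,"y": 1,"z": 3,"rx": 0,"ry": 0,"rz": 0,"fingers": 0.0}])

```text
clock: 15.33
tool_pos: [0.4595, 0.207, 0.1131]
eef_rot: [0.0, 0.822, 0.569, 0.0]
force: [-1.0, -0.0, -0.4]
width: 0.0265
grasp_force: 0.0
```

Emit:
drive_tool(steps=[{"x": 0,"y": 0,"z": 0,"rx": 0,"ry": 0,"rz": 0,"fingers": 0.0},{"x": 0,"y": 0,"z": 0,"rx": 0,"ry": 0,"rz": 0,"fingers": 0.0},{"x": 0,"y": 0,"z": 0,"rx": 0,"ry": 0,"rz": 0,"fingers": 0.0},{"x": 0,"y": 0,"z": 0,"rx": 0,"ry": 0,"rz": 0,"fingers": 0.0},{"x": 0,"y": 0,"z": 0,"rx": 0,"ry": 0,"rz": 0,"fingers": 0.0}])

```text
clock: 15.75
tool_pos: [0.4593, 0.2069, 0.1127]
eef_rot: [0.0, 0.822, 0.569, 0.0]
force: [-0.2, 0.1, 1.6]
width: 0.0118
grasp_force: 30.0
```

Emit:
drive_tool(steps=[{"x": 0,"y": 0,"z": 0,"rx": 0,"ry": 0,"rz": 5,"fingers": 0.0},{"x": 0,"y": 0,"z": 0,"rx": 0,"ry": 0,"rz": 10,"fingers": 0.0},{"x": 0,"y": 0,"z": 0,"rx": 0,"ry": 0,"rz": 15,"fingers": 0.0},{"x": 0,"y": 0,"z": 0,"rx": 0,"ry": 0,"rz": 20,"fingers": 0.0},{"x": 0,"y": 0,"z": 0,"rx": 0,"ry": 0,"rz": 25,"fingers": 0.0}])

```text
clock: 16.17
tool_pos: [0.4585, 0.2072, 0.1127]
eef_rot: [-0.001, 0.927, 0.375, -0.0]
force: [-2.4, 1.0, 2.6]
width: 0.0117
grasp_force: 29.9
```

Emit:
drive_tool(steps=[{"x": 0,"y": 0,"z": 0,"rx": 0,"ry": 0,"rz": 5,"fingers": 0.0},{"x": 0,"y": 0,"z": 0,"rx": 0,"ry": 0,"rz": 10,"fingers": 0.0},{"x": 0,"y": 0,"z": 0,"rx": 0,"ry": 0,"rz": 15,"fingers": 0.0},{"x": 0,"y": 0,"z": 0,"rx": 0,"ry": 0,"rz": 20,"fingers": 0.0},{"x": 0,"y": 0,"z": 0,"rx": 0,"ry": 0,"rz": 25,"fingers": 0.0}])

```text
clock: 16.58
tool_pos: [0.4581, 0.2079, 0.1127]
eef_rot: [-0.001, 0.986, 0.166, -0.001]
force: [-4.5, 3.2, 3.8]
width: 0.0113
grasp_force: 29.9
```

Emit:
drive_tool(steps=[{"x": 0,"y": 0,"z": 0,"rx": 0,"ry": 0,"rz": 5,"fingers": 0.0},{"x": 0,"y": 0,"z": 0,"rx": 0,"ry": 0,"rz": 10,"fingers": 0.0},{"x": 0,"y": 0,"z": 0,"rx": 0,"ry": 0,"rz": 15,"fingers": 0.0},{"x": 0,"y": 0,"z": 0,"rx": 0,"ry": 0,"rz": 20,"fingers": 0.0},{"x": 0,"y": 0,"z": 0,"rx": 0,"ry": 0,"rz": 22.4,"fingers": 0.0}])

```text
clock: 17.0
tool_pos: [0.458, 0.2087, 0.1127]
eef_rot: [-0.002, 1.0, -0.029, -0.001]
force: [-4.7, 7.7, 3.4]
width: 0.0121
grasp_force: 29.9
```

Emit:
drive_tool(steps=[{"x": 0,"y": 0,"z": 0,"rx": 0,"ry": 0,"rz": 0,"fingers": 0.0},{"x": 0,"y": 0,"z": 0,"rx": 0,"ry": 0,"rz": 0,"fingers": 0.5},{"x": 0,"y": 0,"z": 0,"rx": 0,"ry": 0,"rz": 0,"fingers": 0.5},{"x": 0,"y": 0,"z": 0,"rx": 0,"ry": 0,"rz": 0,"fingers": 0.5},{"x": 0,"y": 0,"z": 0,"rx": 0,"ry": 0,"rz": 0,"fingers": 0.5}])

```text
clock: 17.42
tool_pos: [0.4591, 0.2066, 0.1124]
eef_rot: [0.0, 1.0, -0.027, -0.0]
force: [-0.5, 0.2, 0.5]
width: 0.0308
grasp_force: 0.0
```

Emit:
drive_tool(steps=[{"x": 0,"y": 0,"z": -15,"rx": 0,"ry": 0,"rz": 0,"fingers": 0.5},{"x": 0,"y": 0,"z": -50,"rx": 0,"ry": 0,"rz": 0,"fingers": 1},{"x": 0,"y": 0,"z": -80,"rx": 0,"ry": 0,"rz": 0,"fingers": 1},{"x": 0,"y": 0,"z": -90,"rx": 0,"ry": 0,"rz": 0,"fingers": 1},{"x": 0,"y": 0,"z": -90,"rx": 0,"ry": 0,"rz": 0,"fingers": 1}])

```text
clock: 17.83
tool_pos: [0.4614, 0.2073, 0.2062]
eef_rot: [-0.001, 1.0, -0.027, 0.003]
force: [-0.2, -0.4, -0.4]
width: 0.0621
grasp_force: 0.0
```

Run:
```python
from h import *
st(); go(sh(0,-115,190),TH+np.pi/2)
for c in ['scene','wrist']:
  r.grab_frame(c)
  for q in ['turnbutton_tip','turnbutton_grip','lid_edge']:
    print(c,q,[(np.round(d['point'],4),round(d['confidence'],2)) for d in r.spot_point(c,q)][:2])
print(sh(-50,53,99))
```

```text
t 17.8333 tcp [0.4614 0.2073 0.2062] F [-0.2 -0.4 -0.4] w 0.0621 gf 0.0 q [ 0.27 -0.06  1.86 -0.    1.34  1.89]
go [ 97.  168.9  16.5] 0.0 curyaw -93.1
scene turnbutton_tip [(array([0.51  , 0.2038, 0.0974]), 0.52)]
scene turnbutton_grip [(array([0.4595, 0.2071, 0.1247]), 0.67), (array([ 0.3623, -0.3551, -0.0006]), 0.21)]
scene lid_edge [(array([0.4865, 0.2059, 0.0894]), 0.74)]
wrist turnbutton_tip [(array([0.5124, 0.2064, 0.0982]), 0.63), (array([ 0.464 ,  0.4426, -0.0022]), 0.37)]
wrist turnbutton_grip [(array([0.4564, 0.2031, 0.1225]), 0.87), (array([ 0.4666,  0.4466, -0.0007]), 0.47)]
wrist lid_edge [(array([0.4845, 0.2051, 0.0868]), 0.62)]
[0.50841022 0.20390174 0.099     ]
```

Emit:
drive_tool(steps=[{"x": 14,"y": 35,"z": 0,"rx": 0,"ry": 0,"rz": 0,"fingers": 1},{"x": 28,"y": 70,"z": 0,"rx": 0,"ry": 0,"rz": 0,"fingers": 1},{"x": 42,"y": 105,"z": 0,"rx": 0,"ry": 0,"rz": 0,"fingers": 1},{"x": 56,"y": 140,"z": 0,"rx": 0,"ry": 0,"rz": 0,"fingers": 1},{"x": 67,"y": 169,"z": 0,"rx": 0,"ry": 0,"rz": 0,"fingers": 1}])

```text
clock: 18.65
tool_pos: [0.5173, 0.0323, 0.202]
eef_rot: [0.0, 1.0, -0.027, -0.0]
force: [0.5, -0.1, -0.5]
width: 0.0871
grasp_force: 0.0
```

Emit:
drive_tool(steps=[{"x": 0,"y": 0,"z": 0,"rx": 0,"ry": 0,"rz": 0,"fingers": 1},{"x": 0,"y": 0,"z": 0,"rx": 0,"ry": 0,"rz": 0,"fingers": 1},{"x": 0,"y": 0,"z": 0,"rx": 0,"ry": 0,"rz": 0,"fingers": 1},{"x": 0,"y": 0,"z": 0,"rx": 0,"ry": 0,"rz": 0,"fingers": 1},{"x": 0,"y": 0,"z": 0,"rx": 0,"ry": 0,"rz": 0,"fingers": 1}])

```text
clock: 19.07
tool_pos: [0.5166, 0.0358, 0.2023]
eef_rot: [-0.0, 1.0, -0.026, -0.0]
force: [0.4, -0.2, -0.8]
width: 0.0873
grasp_force: 0.0
```

Run:
```python
from h import *
st(); save('wrist','w6.png',(220,100,440,280),3.5)
for q in ['nut_top','stud_slot']:
    print(q,[(np.round(d['point'],4),round(d['confidence'],2)) for d in r.spot_point('wrist',q)][:2])
print(sh(0,-115,98)); print(proj('wrist',[sh(0,-115,z) for z in (98,110,116)]))
st()
```

```text
t 19.0667 tcp [0.5166 0.0358 0.2023] F [ 0.4 -0.2 -0.8] w 0.0873 gf 0.0 q [-0.08 -0.02  1.83  0.    1.34  1.54]
nut_top [(array([0.5515, 0.0361, 0.1199]), 0.87)]
stud_slot [(array([0.5465, 0.0309, 0.1013]), 0.79)]
[0.54934106 0.03346504 0.098     ]
[[320.02213638 198.19567989]
 [319.96812703 200.72362186]
 [319.93925156 202.07522849]]
t 19.2167 tcp [0.5168 0.0355 0.2026] F [ 1.2 -0.8 -0.6] w 0.0869 gf 0.0 q [-0.08 -0.02  1.83  0.    1.34  1.54]
```

View pics/w6.png

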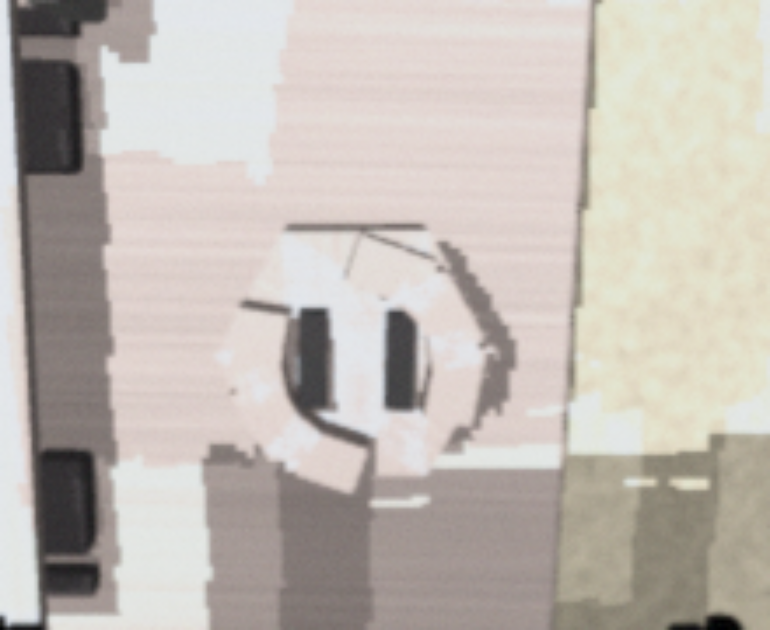

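Run:
```python
from h import *
im=r.grab_frame('wrist')
off=np.array([322.3,202.3])-proj('wrist',sh(0,-115,110))[0]; print(off)
g=cv2.cvtColor(im,cv2.COLOR_RGB2GRAY); g=np.clip((g.astype(float)-110)*1.9,0,255).astype(np.uint8)
g=cv2.createCLAHE(4,(4,4)).apply(g)
x0,y0,S=277,157,5
def panel(h):
    c=cv2.cvtColor(cv2.resize(g[y0:y0+88,x0:x0+78],None,fx=S,fy=S,interpolation=cv2.INTER_CUBIC),cv2.COLOR_GRAY2BGR)
    if h is None: return c
    a=np.radians(h)  # cw from above
    d=np.array([np.cos(a),-np.sin(a)]);n=np.array([-d[1],d[0]])
    for z,col in((117.5,(0,0,255)),(103.5,(255,0,0))):
      for s in(-6,6):
        P=[sh(*(t*d+s*n+np.array([0,-115])),z) for t in(-25,25)]
        q=((proj('wrist',P)+off-[x0,y0])*S).astype(int);cv2.line(c,tuple(map(int,q[0])),tuple(map(int,q[1])),col,1)
    hexp=[sh(*(30*np.array([np.cos(k*np.pi/3+a),-np.sin(k*np.pi/3+a)])+[0,-115]),103.5) for k in range(6)]
    q=((proj('wrist',hexp)+off-[x0,y0])*S).astype(np.int32);cv2.polylines(c,[q],True,(0,200,0),1)
    return c
cv2.imwrite('pics/nut1.png',np.hstack([panel(None),panel(-30)]))
```

```text
[2.57105684 1.4894653 ]
```

View pics/nut1.png

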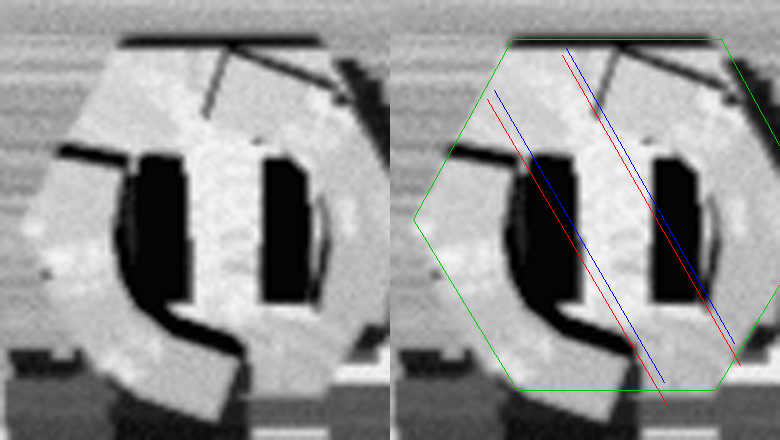

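Emit:
drive_tool(steps=[{"x": 6,"y": 0,"z": 0,"rx": 0,"ry": 0,"rz": -7,"fingers": 1},{"x": 12,"y": 0,"z": 0,"rx": 0,"ry": 0,"rz": -14,"fingers": 1},{"x": 18,"y": 0.5,"z": 0,"rx": 0,"ry": 0,"rz": -21,"fingers": 1},{"x": 24,"y": 1,"z": 0,"rx": 0,"ry": 0,"rz": -28,"fingers": 1},{"x": 30,"y": 1,"z": 0,"rx": 0,"ry": 0,"rz": -35,"fingers": 1}])

```text
clock: 19.68
tool_pos: [0.5472, 0.0322, 0.2026]
eef_rot: [0.0, 0.96, 0.278, 0.0]
force: [-0.2, -0.2, 0.6]
width: 0.087
grasp_force: 0.0
```

Emit:
drive_tool(steps=[{"x": 0,"y": 0,"z": 0,"rx": 0,"ry": 0,"rz": -7,"fingers": 1},{"x": 0,"y": 0,"z": 0,"rx": 0,"ry": 0,"rz": -14,"fingers": 1},{"x": 0,"y": 0,"z": 0,"rx": 0,"ry": 0,"rz": -21,"fingers": 1},{"x": 0,"y": 0,"z": 0,"rx": 0,"ry": 0,"rz": -28,"fingers": 1},{"x": 0,"y": 0,"z": 0,"rx": 0,"ry": 0,"rz": -35,"fingers": 1}])

```text
clock: 20.1
tool_pos: [0.5469, 0.0323, 0.2025]
eef_rot: [-0.0, 0.832, 0.554, 0.0]
force: [0.8, 0.2, 0.4]
width: 0.0868
grasp_force: 0.0
```

Emit:
drive_tool(steps=[{"x": 0,"y": 0,"z": 0,"rx": 0,"ry": 0,"rz": -7,"fingers": 1},{"x": 0,"y": 0,"z": 0,"rx": 0,"ry": 0,"rz": -14,"fingers": 1},{"x": 0,"y": 0,"z": 0,"rx": 0,"ry": 0,"rz": -21,"fingers": 1},{"x": 0,"y": 0,"z": 0,"rx": 0,"ry": 0,"rz": -28,"fingers": 1},{"x": 0,"y": 0,"z": 0,"rx": 0,"ry": 0,"rz": -35,"fingers": 1}])

```text
clock: 20.52
tool_pos: [0.5469, 0.0323, 0.2026]
eef_rot: [0.0, 0.627, 0.779, 0.0]
force: [0.5, -0.1, -0.2]
width: 0.0869
grasp_force: 0.0
```

Emit:
drive_tool(steps=[{"x": 0,"y": 0,"z": 0,"rx": 0,"ry": 0,"rz": -7,"fingers": 1},{"x": 0,"y": 0,"z": 0,"rx": 0,"ry": 0,"rz": -14,"fingers": 1},{"x": 0,"y": 0,"z": 0,"rx": 0,"ry": 0,"rz": -21,"fingers": 1},{"x": 0,"y": 0,"z": 0,"rx": 0,"ry": 0,"rz": -28,"fingers": 1},{"x": 0,"y": 0,"z": 0,"rx": 0,"ry": 0,"rz": -35,"fingers": 1}])

```text
clock: 20.93
tool_pos: [0.5469, 0.0323, 0.2026]
eef_rot: [0.0, 0.364, 0.931, 0.0]
force: [0.2, 0.9, 0.2]
width: 0.0873
grasp_force: 0.0
```

Emit:
drive_tool(steps=[{"x": 0,"y": 0,"z": 0,"rx": 0,"ry": 0,"rz": -7,"fingers": 1},{"x": 0,"y": 0,"z": 0,"rx": 0,"ry": 0,"rz": -14,"fingers": 1},{"x": 0,"y": 0,"z": 0,"rx": 0,"ry": 0,"rz": -21,"fingers": 1},{"x": 0,"y": 0,"z": 0,"rx": 0,"ry": 0,"rz": -28,"fingers": 1},{"x": 0,"y": 0,"z": 0,"rx": 0,"ry": 0,"rz": -35,"fingers": 1}])

```text
clock: 21.35
tool_pos: [0.5469, 0.0323, 0.2026]
eef_rot: [0.0, 0.067, 0.998, 0.0]
force: [0.2, 0.3, 0.3]
width: 0.0866
grasp_force: 0.0
```

Emit:
drive_tool(steps=[{"x": 0,"y": 0,"z": 0,"rx": 0,"ry": 0,"rz": -7,"fingers": 1},{"x": 0,"y": 0,"z": 0,"rx": 0,"ry": 0,"rz": -14,"fingers": 1},{"x": 0,"y": 0,"z": 0,"rx": 0,"ry": 0,"rz": -21,"fingers": 1},{"x": 0,"y": 0,"z": 0,"rx": 0,"ry": 0,"rz": -28,"fingers": 1},{"x": 0,"y": 0,"z": 0,"rx": 0,"ry": 0,"rz": -35,"fingers": 1}])

```text
clock: 21.77
tool_pos: [0.5469, 0.0323, 0.2026]
eef_rot: [0.0, -0.236, 0.972, -0.0]
force: [0.2, 0.2, 0.5]
width: 0.0869
grasp_force: 0.0
```

Run:
```python
from h import *
st()
im=r.grab_frame('wrist');p=proj('wrist',sh(0,-115,110))[0];print(p)
g=cv2.cvtColor(im,cv2.COLOR_RGB2GRAY);x,y=map(int,p);w=g[y-22:y+23,x-22:x+23]
n,l,s,c=cv2.connectedComponentsWithStats((w<70).astype(np.uint8))
for k in range(1,n):
    if s[k][4]>20: print(s[k],c[k]+[x-22,y-22])
go(sh(-.5,-116,85),TH); print(sh(-.5,-116,85))
```

```text
t 21.7667 tcp [0.5469 0.0323 0.2026] F [0.2 0.2 0.5] w 0.0869 gf 0.0 q [-0.08  0.05  1.75  0.    1.34 -2.13]
[322.1118304  248.74635993]
[ 4  0 18 21 47] [313.4893617  233.06382979]
[24 13 17 21 50] [331.22 247.78]
go [ -1.7  -0.7 117.6] -59.2 curyaw 117.8
[0.54878822 0.03249326 0.085     ]
```

Emit:
drive_tool(steps=[{"x": -1.3,"y": -0.5,"z": 35,"rx": 0,"ry": 0,"rz": 0.9,"fingers": 1},{"x": -1.3,"y": -0.5,"z": 70,"rx": 0,"ry": 0,"rz": 0.9,"fingers": 1},{"x": -1.3,"y": -0.5,"z": 95,"rx": 0,"ry": 0,"rz": 0.9,"fingers": 0.8},{"x": -1.3,"y": -0.5,"z": 110,"rx": 0,"ry": 0,"rz": 0.9,"fingers": 0.8},{"x": -1.3,"y": -0.5,"z": 118,"rx": 0,"ry": 0,"rz": 0.9,"fingers": 0.4}])

```text
clock: 22.23
tool_pos: [0.5462, 0.0325, 0.0816]
eef_rot: [-0.002, -0.224, 0.975, 0.001]
force: [-0.2, 0.5, 0.0]
width: 0.0742
grasp_force: 0.0
```

Emit:
drive_tool(steps=[{"x": 0,"y": 0,"z": 0,"rx": 0,"ry": 0,"rz": 0,"fingers": 0.4},{"x": 0,"y": 0,"z": 0,"rx": 0,"ry": 0,"rz": 0,"fingers": 0.4},{"x": 0,"y": 0,"z": 0,"rx": 0,"ry": 0,"rz": 0,"fingers": 0.4},{"x": 0,"y": 0,"z": 0,"rx": 0,"ry": 0,"rz": 0,"fingers": 0.4},{"x": 0,"y": 0,"z": 0,"rx": 0,"ry": 0,"rz": 0,"fingers": 0.4}])

```text
clock: 22.65
tool_pos: [0.5484, 0.0343, 0.0858]
eef_rot: [0.001, -0.225, 0.974, 0.002]
force: [-2.4, 7.9, 0.1]
width: 0.0517
grasp_force: 29.9
```

Emit:
drive_tool(steps=[{"x": 0,"y": 0,"z": 0,"rx": 0,"ry": 0,"rz": 0,"fingers": 0.4},{"x": 0,"y": 0,"z": 0,"rx": 0,"ry": 0,"rz": 0,"fingers": 0.4},{"x": 0,"y": 0,"z": 0,"rx": 0,"ry": 0,"rz": 0,"fingers": 0.4},{"x": 0,"y": 0,"z": 0,"rx": 0,"ry": 0,"rz": 0,"fingers": 0.4},{"x": 0,"y": 0,"z": 0,"rx": 0,"ry": 0,"rz": 0,"fingers": 0.4}])

```text
clock: 23.07
tool_pos: [0.5484, 0.0343, 0.0859]
eef_rot: [0.001, -0.225, 0.974, 0.002]
force: [-2.6, 7.4, -0.3]
width: 0.0518
grasp_force: 29.9
```

Run:
```python
from h import *
st(); go(sh(-.5,-116,85),TH)
```

```text
t 23.0667 tcp [0.5484 0.0343 0.0859] F [-2.6  7.4 -0.3] w 0.0518 gf 29.9 q [-0.08  0.18  1.84  0.    1.12 -2.11]
go [ 0.4 -1.8  0.8] -60.9 curyaw 116.0
```

Emit:
drive_tool(steps=[{"x": 0,"y": 1.7,"z": 0.1,"rx": 0,"ry": 0,"rz": 7,"fingers": 0.4},{"x": 0,"y": 1.7,"z": 0.2,"rx": 0,"ry": 0,"rz": 14,"fingers": 0.4},{"x": 0,"y": 1.7,"z": 0.3,"rx": 0,"ry": 0,"rz": 21,"fingers": 0.4},{"x": 0,"y": 1.7,"z": 0.5,"rx": 0,"ry": 0,"rz": 28,"fingers": 0.4},{"x": 0,"y": 1.7,"z": 0.6,"rx": 0,"ry": 0,"rz": 35,"fingers": 0.4}])

```text
clock: 23.48
tool_pos: [0.5484, 0.0339, 0.0853]
eef_rot: [0.001, 0.081, 0.997, 0.0]
force: [0.5, 1.0, -3.7]
width: 0.0514
grasp_force: 29.9
```

Emit:
drive_tool(steps=[{"x": 0,"y": 0,"z": 0.1,"rx": 0,"ry": 0,"rz": 7,"fingers": 0.4},{"x": 0,"y": 0,"z": 0.2,"rx": 0,"ry": 0,"rz": 14,"fingers": 0.4},{"x": 0,"y": 0,"z": 0.3,"rx": 0,"ry": 0,"rz": 21,"fingers": 0.4},{"x": 0,"y": 0,"z": 0.5,"rx": 0,"ry": 0,"rz": 28,"fingers": 0.4},{"x": 0,"y": 0,"z": 0.6,"rx": 0,"ry": 0,"rz": 35,"fingers": 0.4}])

```text
clock: 23.9
tool_pos: [0.5483, 0.0336, 0.0847]
eef_rot: [0.001, 0.377, 0.926, 0.0]
force: [-0.7, -0.3, -3.4]
width: 0.0522
grasp_force: 29.9
```

Emit:
drive_tool(steps=[{"x": 0,"y": 0,"z": 0.1,"rx": 0,"ry": 0,"rz": 7,"fingers": 0.4},{"x": 0,"y": 0,"z": 0.2,"rx": 0,"ry": 0,"rz": 14,"fingers": 0.4},{"x": 0,"y": 0,"z": 0.3,"rx": 0,"ry": 0,"rz": 20,"fingers": 0.4},{"x": 0,"y": 0,"z": 0.3,"rx": 0,"ry": 0,"rz": 20,"fingers": 0.4},{"x": 0,"y": 0,"z": 0.3,"rx": 0,"ry": 0,"rz": 20,"fingers": 0.4}])

```text
clock: 24.32
tool_pos: [0.5481, 0.0334, 0.0843]
eef_rot: [0.001, 0.528, 0.849, 0.0]
force: [-3.3, -0.7, 2.3]
width: 0.0516
grasp_force: 29.9
```

Run:
```python
from h import *
st(); s=r.sense();print(s['torque']); go([.549,.0343,.084],TH)
```

```text
t 24.3167 tcp [0.5481 0.0334 0.0843] F [-3.3 -0.7  2.3] w 0.0516 gf 29.9 q [-0.08  0.18  1.85 -0.    1.11 -0.54]
[-0.14689638  0.28180907 -0.09508612]
go [0.4 1.2 0.3] 29.3 curyaw 26.2
```

Emit:
drive_tool(steps=[{"x": 0,"y": 0,"z": 0.1,"rx": 0,"ry": 0,"rz": 7,"fingers": 0.4},{"x": 0,"y": 0,"z": 0.2,"rx": 0,"ry": 0,"rz": 14,"fingers": 0.4},{"x": 0,"y": 0,"z": 0.3,"rx": 0,"ry": 0,"rz": 21,"fingers": 0.4},{"x": 0,"y": 0,"z": 0.5,"rx": 0,"ry": 0,"rz": 28,"fingers": 0.4},{"x": 0,"y": 0,"z": 0.6,"rx": 0,"ry": 0,"rz": 35,"fingers": 0.4}])

```text
clock: 24.73
tool_pos: [0.5477, 0.0334, 0.0837]
eef_rot: [0.0, 0.761, 0.649, -0.0]
force: [-4.2, -1.7, 4.1]
width: 0.0517
grasp_force: 29.9
```

Emit:
drive_tool(steps=[{"x": 0,"y": 0,"z": 0.1,"rx": 0,"ry": 0,"rz": 7,"fingers": 0.4},{"x": 0,"y": 0,"z": 0.2,"rx": 0,"ry": 0,"rz": 14,"fingers": 0.4},{"x": 0,"y": 0,"z": 0.3,"rx": 0,"ry": 0,"rz": 21,"fingers": 0.4},{"x": 0,"y": 0,"z": 0.5,"rx": 0,"ry": 0,"rz": 28,"fingers": 0.4},{"x": 0,"y": 0,"z": 0.6,"rx": 0,"ry": 0,"rz": 35,"fingers": 0.4}])

```text
clock: 25.15
tool_pos: [0.5474, 0.0335, 0.0831]
eef_rot: [0.0, 0.921, 0.39, -0.0]
force: [-6.4, -0.6, 4.8]
width: 0.0518
grasp_force: 29.9
```

Emit:
drive_tool(steps=[{"x": 0,"y": 0,"z": 0.1,"rx": 0,"ry": 0,"rz": 7,"fingers": 0.4},{"x": 0,"y": 0,"z": 0.2,"rx": 0,"ry": 0,"rz": 14,"fingers": 0.4},{"x": 0,"y": 0,"z": 0.3,"rx": 0,"ry": 0,"rz": 21,"fingers": 0.4},{"x": 0,"y": 0,"z": 0.5,"rx": 0,"ry": 0,"rz": 28,"fingers": 0.4},{"x": 0,"y": 0,"z": 0.6,"rx": 0,"ry": 0,"rz": 35,"fingers": 0.4}])

```text
clock: 25.57
tool_pos: [0.5472, 0.0338, 0.0825]
eef_rot: [-0.0, 0.995, 0.095, -0.0]
force: [-5.8, 0.6, 6.0]
width: 0.0519
grasp_force: 29.9
```

Emit:
drive_tool(steps=[{"x": 0,"y": 0,"z": 0.1,"rx": 0,"ry": 0,"rz": 7,"fingers": 0.4},{"x": 0,"y": 0,"z": 0.2,"rx": 0,"ry": 0,"rz": 14,"fingers": 0.4},{"x": 0,"y": 0,"z": 0.3,"rx": 0,"ry": 0,"rz": 21,"fingers": 0.4},{"x": 0,"y": 0,"z": 0.5,"rx": 0,"ry": 0,"rz": 28,"fingers": 0.4},{"x": 0,"y": 0,"z": 0.6,"rx": 0,"ry": 0,"rz": 35,"fingers": 0.4}])

```text
clock: 25.98
tool_pos: [0.5472, 0.0342, 0.0819]
eef_rot: [-0.0, 0.978, -0.209, -0.001]
force: [-6.9, 1.5, 6.0]
width: 0.0516
grasp_force: 29.9
```

Emit:
drive_tool(steps=[{"x": 0,"y": 0,"z": 0.1,"rx": 0,"ry": 0,"rz": 7,"fingers": 0.4},{"x": 0,"y": 0,"z": 0.2,"rx": 0,"ry": 0,"rz": 14,"fingers": 0.4},{"x": 0,"y": 0,"z": 0.3,"rx": 0,"ry": 0,"rz": 21,"fingers": 0.4},{"x": 0,"y": 0,"z": 0.5,"rx": 0,"ry": 0,"rz": 28,"fingers": 0.4},{"x": 0,"y": 0,"z": 0.6,"rx": 0,"ry": 0,"rz": 35,"fingers": 0.4}])

```text
clock: 26.4
tool_pos: [0.5474, 0.0345, 0.0813]
eef_rot: [-0.0, 0.87, -0.493, -0.001]
force: [-5.1, 3.1, 5.2]
width: 0.0519
grasp_force: 29.9
```

Emit:
drive_tool(steps=[{"x": 0,"y": 0,"z": 0.1,"rx": 0,"ry": 0,"rz": 5,"fingers": 0.4},{"x": 0,"y": 0,"z": 0.1,"rx": 0,"ry": 0,"rz": 5,"fingers": 0.4},{"x": 0,"y": 0,"z": 0.1,"rx": 0,"ry": 0,"rz": 5,"fingers": 0.4},{"x": 0,"y": 0,"z": 0.1,"rx": 0,"ry": 0,"rz": 5,"fingers": 0.4},{"x": 0,"y": 0,"z": 0.1,"rx": 0,"ry": 0,"rz": 5,"fingers": 0.4}])

```text
clock: 26.82
tool_pos: [0.5475, 0.0345, 0.0813]
eef_rot: [-0.001, 0.849, -0.528, -0.001]
force: [-5.5, 3.3, 6.7]
width: 0.0518
grasp_force: 29.8
```

Run:
```python
from h import *
st(); s=r.sense();print(s['torque']); go([.549,.0343,.084],TH)
```

```text
t 26.8167 tcp [0.5475 0.0345 0.0813] F [-5.5  3.3  6.7] w 0.0518 gf 29.8 q [-0.08  0.19  1.85  0.    1.11  2.6 ]
[ 0.58500141  1.07535047 -0.120847  ]
go [ 0.9 -1.3 -2.7] 29.3 curyaw -153.8
```

Emit:
drive_tool(steps=[{"x": 0,"y": 0,"z": 0,"rx": 0,"ry": 0,"rz": 0,"fingers": 1},{"x": 0,"y": 0,"z": 0,"rx": 0,"ry": 0,"rz": 0,"fingers": 1},{"x": 0,"y": 0,"z": 0,"rx": 0,"ry": 0,"rz": 0,"fingers": 1},{"x": 0,"y": 0,"z": 0,"rx": 0,"ry": 0,"rz": 0,"fingers": 1},{"x": 0,"y": 0,"z": 0,"rx": 0,"ry": 0,"rz": 0,"fingers": 1}])

```text
clock: 27.23
tool_pos: [0.5479, 0.0335, 0.0801]
eef_rot: [-0.0, 0.848, -0.529, 0.0]
force: [0.2, 0.1, 0.6]
width: 0.0773
grasp_force: 0.0
```

Emit:
drive_tool(steps=[{"x": 0,"y": 0,"z": 0,"rx": 0,"ry": 0,"rz": -7,"fingers": 1},{"x": 0,"y": 0,"z": 0,"rx": 0,"ry": 0,"rz": -14,"fingers": 1},{"x": 0,"y": 0,"z": 0,"rx": 0,"ry": 0,"rz": -21,"fingers": 1},{"x": 0,"y": 0,"z": 0,"rx": 0,"ry": 0,"rz": -28,"fingers": 1},{"x": 0,"y": 0,"z": 0,"rx": 0,"ry": 0,"rz": -35,"fingers": 1}])

```text
clock: 27.65
tool_pos: [0.5477, 0.0335, 0.0799]
eef_rot: [-0.0, 0.969, -0.247, 0.0]
force: [0.4, -0.1, 0.6]
width: 0.0873
grasp_force: 0.0
```

Emit:
drive_tool(steps=[{"x": 0,"y": 0,"z": 0,"rx": 0,"ry": 0,"rz": -7,"fingers": 1},{"x": 0,"y": 0,"z": 0,"rx": 0,"ry": 0,"rz": -14,"fingers": 1},{"x": 0,"y": 0,"z": 0,"rx": 0,"ry": 0,"rz": -21,"fingers": 1},{"x": 0,"y": 0,"z": 0,"rx": 0,"ry": 0,"rz": -28,"fingers": 1},{"x": 0,"y": 0,"z": 0,"rx": 0,"ry": 0,"rz": -35,"fingers": 1}])

```text
clock: 28.07
tool_pos: [0.5477, 0.0335, 0.0799]
eef_rot: [0.0, 0.998, 0.056, 0.0]
force: [-0.1, -0.2, -0.7]
width: 0.0869
grasp_force: 0.0
```

Emit:
drive_tool(steps=[{"x": 0,"y": 0,"z": 0,"rx": 0,"ry": 0,"rz": -7,"fingers": 1},{"x": 0,"y": 0,"z": 0,"rx": 0,"ry": 0,"rz": -14,"fingers": 1},{"x": 0,"y": 0,"z": 0,"rx": 0,"ry": 0,"rz": -21,"fingers": 1},{"x": 0,"y": 0,"z": 0,"rx": 0,"ry": 0,"rz": -28,"fingers": 1},{"x": 0,"y": 0,"z": 0,"rx": 0,"ry": 0,"rz": -35,"fingers": 1}])

```text
clock: 28.48
tool_pos: [0.5477, 0.0335, 0.0799]
eef_rot: [0.0, 0.935, 0.354, 0.0]
force: [-0.4, -0.7, -0.5]
width: 0.0868
grasp_force: 0.0
```

Emit:
drive_tool(steps=[{"x": 0,"y": 0,"z": 0,"rx": 0,"ry": 0,"rz": -7,"fingers": 1},{"x": 0,"y": 0,"z": 0,"rx": 0,"ry": 0,"rz": -14,"fingers": 1},{"x": 0,"y": 0,"z": 0,"rx": 0,"ry": 0,"rz": -21,"fingers": 1},{"x": 0,"y": 0,"z": 0,"rx": 0,"ry": 0,"rz": -28,"fingers": 1},{"x": 0,"y": 0,"z": 0,"rx": 0,"ry": 0,"rz": -35,"fingers": 1}])

```text
clock: 28.9
tool_pos: [0.5477, 0.0335, 0.0799]
eef_rot: [0.0, 0.786, 0.618, 0.0]
force: [-0.6, 0.4, -0.4]
width: 0.0872
grasp_force: 0.0
```

Emit:
drive_tool(steps=[{"x": 0,"y": 0,"z": 0,"rx": 0,"ry": 0,"rz": -7,"fingers": 1},{"x": 0,"y": 0,"z": 0,"rx": 0,"ry": 0,"rz": -14,"fingers": 1},{"x": 0,"y": 0,"z": 0,"rx": 0,"ry": 0,"rz": -21,"fingers": 1},{"x": 0,"y": 0,"z": 0,"rx": 0,"ry": 0,"rz": -28,"fingers": 1},{"x": 0,"y": 0,"z": 0,"rx": 0,"ry": 0,"rz": -35,"fingers": 1}])

```text
clock: 29.32
tool_pos: [0.5477, 0.0335, 0.0799]
eef_rot: [0.0, 0.563, 0.826, 0.0]
force: [1.5, 0.4, 0.5]
width: 0.0868
grasp_force: 0.0
```

Emit:
drive_tool(steps=[{"x": 0,"y": 0,"z": 0,"rx": 0,"ry": 0,"rz": -7,"fingers": 1},{"x": 0,"y": 0,"z": 0,"rx": 0,"ry": 0,"rz": -14,"fingers": 1},{"x": 0,"y": 0,"z": 0,"rx": 0,"ry": 0,"rz": -21,"fingers": 1},{"x": 0,"y": 0,"z": 0,"rx": 0,"ry": 0,"rz": -28,"fingers": 1},{"x": 0,"y": 0,"z": 0,"rx": 0,"ry": 0,"rz": -35,"fingers": 1}])

```text
clock: 29.73
tool_pos: [0.5476, 0.0335, 0.0799]
eef_rot: [0.0, 0.289, 0.957, 0.0]
force: [-0.4, -0.4, -0.2]
width: 0.0873
grasp_force: 0.0
```

Emit:
drive_tool(steps=[{"x": 0,"y": 0,"z": 0,"rx": 0,"ry": 0,"rz": -7,"fingers": 1},{"x": 0,"y": 0,"z": 0,"rx": 0,"ry": 0,"rz": -14,"fingers": 1},{"x": 0,"y": 0,"z": 0,"rx": 0,"ry": 0,"rz": -21,"fingers": 1},{"x": 0,"y": 0,"z": 0,"rx": 0,"ry": 0,"rz": -28,"fingers": 1},{"x": 0,"y": 0,"z": 0,"rx": 0,"ry": 0,"rz": -30,"fingers": 1}])

```text
clock: 30.15
tool_pos: [0.5477, 0.0334, 0.08]
eef_rot: [0.0, 0.031, 1.0, -0.0]
force: [0.0, 0.3, 0.4]
width: 0.0871
grasp_force: 0.0
```

Run:
```python
from h import *
st(); go([.5478,.034,.081],TH)
```

```text
t 30.15 tcp [0.5477 0.0334 0.08  ] F [0.  0.3 0.4] w 0.0871 gf 0.0 q [-0.08  0.19  1.85 -0.    1.1  -1.59]
go [-0.1  0.6 -1. ] 89.5 curyaw 86.4
```

Emit:
drive_tool(steps=[{"x": 0,"y": 0.5,"z": -1,"rx": 0,"ry": 0,"rz": 0,"fingers": 0.4},{"x": 0,"y": 0.5,"z": -1,"rx": 0,"ry": 0,"rz": 0,"fingers": 0.4},{"x": 0,"y": 0.5,"z": -1,"rx": 0,"ry": 0,"rz": 0,"fingers": 0.4},{"x": 0,"y": 0.5,"z": -1,"rx": 0,"ry": 0,"rz": 0,"fingers": 0.4},{"x": 0,"y": 0.5,"z": -1,"rx": 0,"ry": 0,"rz": 0,"fingers": 0.4}])

```text
clock: 30.57
tool_pos: [0.5476, 0.0341, 0.0809]
eef_rot: [-0.0, 0.035, 0.999, 0.0]
force: [0.3, 1.0, 0.1]
width: 0.0615
grasp_force: 0.0
```

Emit:
drive_tool(steps=[{"x": 0,"y": 0,"z": 0,"rx": 0,"ry": 0,"rz": 0,"fingers": 0.4},{"x": 0,"y": 0,"z": 0,"rx": 0,"ry": 0,"rz": 0,"fingers": 0.4},{"x": 0,"y": 0,"z": 0,"rx": 0,"ry": 0,"rz": 0,"fingers": 0.4},{"x": 0,"y": 0,"z": 0,"rx": 0,"ry": 0,"rz": 0,"fingers": 0.4},{"x": 0,"y": 0,"z": 0,"rx": 0,"ry": 0,"rz": 0,"fingers": 0.4}])

```text
clock: 30.98
tool_pos: [0.5476, 0.0341, 0.0809]
eef_rot: [-0.0, 0.035, 0.999, -0.0]
force: [-0.3, -0.7, -0.4]
width: 0.0518
grasp_force: 29.9
```

Emit:
drive_tool(steps=[{"x": 0,"y": 0,"z": 0.1,"rx": 0,"ry": 0,"rz": 7,"fingers": 0.4},{"x": 0,"y": 0,"z": 0.2,"rx": 0,"ry": 0,"rz": 14,"fingers": 0.4},{"x": 0,"y": 0,"z": 0.3,"rx": 0,"ry": 0,"rz": 21,"fingers": 0.4},{"x": 0,"y": 0,"z": 0.5,"rx": 0,"ry": 0,"rz": 28,"fingers": 0.4},{"x": 0,"y": 0,"z": 0.6,"rx": 0,"ry": 0,"rz": 35,"fingers": 0.4}])

```text
clock: 31.4
tool_pos: [0.5476, 0.0341, 0.0803]
eef_rot: [0.0, 0.336, 0.942, 0.0]
force: [0.7, -0.4, -0.5]
width: 0.0516
grasp_force: 29.9
```

Emit:
drive_tool(steps=[{"x": 0,"y": 0,"z": 0.1,"rx": 0,"ry": 0,"rz": 7,"fingers": 0.4},{"x": 0,"y": 0,"z": 0.2,"rx": 0,"ry": 0,"rz": 14,"fingers": 0.4},{"x": 0,"y": 0,"z": 0.3,"rx": 0,"ry": 0,"rz": 21,"fingers": 0.4},{"x": 0,"y": 0,"z": 0.5,"rx": 0,"ry": 0,"rz": 28,"fingers": 0.4},{"x": 0,"y": 0,"z": 0.6,"rx": 0,"ry": 0,"rz": 35,"fingers": 0.4}])

```text
clock: 31.82
tool_pos: [0.5477, 0.0342, 0.0797]
eef_rot: [0.0, 0.604, 0.797, 0.0]
force: [-0.6, -0.0, -1.1]
width: 0.0518
grasp_force: 29.9
```

Emit:
drive_tool(steps=[{"x": 0,"y": 0,"z": 0.1,"rx": 0,"ry": 0,"rz": 7,"fingers": 0.4},{"x": 0,"y": 0,"z": 0.2,"rx": 0,"ry": 0,"rz": 14,"fingers": 0.4},{"x": 0,"y": 0,"z": 0.3,"rx": 0,"ry": 0,"rz": 21,"fingers": 0.4},{"x": 0,"y": 0,"z": 0.5,"rx": 0,"ry": 0,"rz": 28,"fingers": 0.4},{"x": 0,"y": 0,"z": 0.6,"rx": 0,"ry": 0,"rz": 35,"fingers": 0.4}])

```text
clock: 32.23
tool_pos: [0.5478, 0.0342, 0.0792]
eef_rot: [0.0, 0.816, 0.579, 0.0]
force: [1.0, -0.5, -0.9]
width: 0.0518
grasp_force: 29.9
```

Emit:
drive_tool(steps=[{"x": 0,"y": 0,"z": 0.1,"rx": 0,"ry": 0,"rz": 7,"fingers": 0.4},{"x": 0,"y": 0,"z": 0.2,"rx": 0,"ry": 0,"rz": 14,"fingers": 0.4},{"x": 0,"y": 0,"z": 0.3,"rx": 0,"ry": 0,"rz": 21,"fingers": 0.4},{"x": 0,"y": 0,"z": 0.5,"rx": 0,"ry": 0,"rz": 28,"fingers": 0.4},{"x": 0,"y": 0,"z": 0.6,"rx": 0,"ry": 0,"rz": 35,"fingers": 0.4}])

```text
clock: 32.65
tool_pos: [0.5479, 0.0341, 0.0786]
eef_rot: [0.0, 0.952, 0.307, 0.0]
force: [1.2, -0.4, -0.4]
width: 0.0518
grasp_force: 29.9
```

Emit:
drive_tool(steps=[{"x": 0,"y": 0,"z": 0.1,"rx": 0,"ry": 0,"rz": 7,"fingers": 0.4},{"x": 0,"y": 0,"z": 0.2,"rx": 0,"ry": 0,"rz": 14,"fingers": 0.4},{"x": 0,"y": 0,"z": 0.3,"rx": 0,"ry": 0,"rz": 21,"fingers": 0.4},{"x": 0,"y": 0,"z": 0.5,"rx": 0,"ry": 0,"rz": 28,"fingers": 0.4},{"x": 0,"y": 0,"z": 0.6,"rx": 0,"ry": 0,"rz": 35,"fingers": 0.4}])

```text
clock: 33.07
tool_pos: [0.5479, 0.034, 0.078]
eef_rot: [0.0, 1.0, 0.006, 0.0]
force: [0.7, -0.2, -0.0]
width: 0.0521
grasp_force: 29.9
```

Emit:
drive_tool(steps=[{"x": 0,"y": 0,"z": 0.1,"rx": 0,"ry": 0,"rz": 7,"fingers": 0.4},{"x": 0,"y": 0,"z": 0.2,"rx": 0,"ry": 0,"rz": 14,"fingers": 0.4},{"x": 0,"y": 0,"z": 0.3,"rx": 0,"ry": 0,"rz": 21,"fingers": 0.4},{"x": 0,"y": 0,"z": 0.5,"rx": 0,"ry": 0,"rz": 28,"fingers": 0.4},{"x": 0,"y": 0,"z": 0.6,"rx": 0,"ry": 0,"rz": 35,"fingers": 0.4}])

```text
clock: 33.48
tool_pos: [0.5479, 0.0339, 0.0774]
eef_rot: [0.0, 0.956, -0.295, 0.0]
force: [0.9, -2.0, 0.6]
width: 0.0518
grasp_force: 29.9
```

Emit:
drive_tool(steps=[{"x": 0,"y": 0,"z": 0.1,"rx": 0,"ry": 0,"rz": 7,"fingers": 0.4},{"x": 0,"y": 0,"z": 0.2,"rx": 0,"ry": 0,"rz": 14,"fingers": 0.4},{"x": 0,"y": 0,"z": 0.3,"rx": 0,"ry": 0,"rz": 21,"fingers": 0.4},{"x": 0,"y": 0,"z": 0.5,"rx": 0,"ry": 0,"rz": 28,"fingers": 0.4},{"x": 0,"y": 0,"z": 0.5,"rx": 0,"ry": 0,"rz": 30,"fingers": 0.4}])

```text
clock: 33.9
tool_pos: [0.5478, 0.0339, 0.0769]
eef_rot: [0.0, 0.847, -0.532, 0.0]
force: [0.9, -0.9, -0.6]
width: 0.0517
grasp_force: 29.9
```

Run:
```python
from h import *
st(); s=r.sense();print(s['torque']); go([.5478,.034,.076],TH)
```

```text
t 33.9 tcp [0.5478 0.0339 0.0769] F [ 0.9 -0.9 -0.6] w 0.0517 gf 29.9 q [-0.08  0.19  1.85 -0.    1.1   2.61]
[-0.08666194 -0.11585006  0.08356982]
go [-0.1 -0.1  0.9] 28.8 curyaw -154.3
```

Emit:
drive_tool(steps=[{"x": 0,"y": 0,"z": 0,"rx": 0,"ry": 0,"rz": 0,"fingers": 1},{"x": 0,"y": 0,"z": 0,"rx": 0,"ry": 0,"rz": 0,"fingers": 1},{"x": 0,"y": 0,"z": 0,"rx": 0,"ry": 0,"rz": 0,"fingers": 1},{"x": 0,"y": 0,"z": 0,"rx": 0,"ry": 0,"rz": 0,"fingers": 1},{"x": 0,"y": 0,"z": 0,"rx": 0,"ry": 0,"rz": 0,"fingers": 1}])

```text
clock: 34.32
tool_pos: [0.5476, 0.0342, 0.0768]
eef_rot: [-0.0, 0.848, -0.529, -0.0]
force: [0.2, -0.1, -0.2]
width: 0.0774
grasp_force: 0.0
```

Emit:
drive_tool(steps=[{"x": 0,"y": 0,"z": 0,"rx": 0,"ry": 0,"rz": -7,"fingers": 1},{"x": 0,"y": 0,"z": 0,"rx": 0,"ry": 0,"rz": -14,"fingers": 1},{"x": 0,"y": 0,"z": 0,"rx": 0,"ry": 0,"rz": -21,"fingers": 1},{"x": 0,"y": 0,"z": 0,"rx": 0,"ry": 0,"rz": -28,"fingers": 1},{"x": 0,"y": 0,"z": 0,"rx": 0,"ry": 0,"rz": -35,"fingers": 1}])

```text
clock: 34.73
tool_pos: [0.5476, 0.0341, 0.0768]
eef_rot: [-0.0, 0.969, -0.247, -0.0]
force: [0.0, -0.2, -0.0]
width: 0.0868
grasp_force: 0.0
```

Emit:
drive_tool(steps=[{"x": 0,"y": 0,"z": 0,"rx": 0,"ry": 0,"rz": -7,"fingers": 1},{"x": 0,"y": 0,"z": 0,"rx": 0,"ry": 0,"rz": -14,"fingers": 1},{"x": 0,"y": 0,"z": 0,"rx": 0,"ry": 0,"rz": -21,"fingers": 1},{"x": 0,"y": 0,"z": 0,"rx": 0,"ry": 0,"rz": -25,"fingers": 0.4},{"x": 0,"y": 0,"z": 0,"rx": 0,"ry": 0,"rz": -25,"fingers": 0.4}])

```text
clock: 35.15
tool_pos: [0.5476, 0.0342, 0.0768]
eef_rot: [-0.0, 0.999, -0.033, -0.0]
force: [-1.2, -0.4, -0.8]
width: 0.0799
grasp_force: 0.0
```

Emit:
drive_tool(steps=[{"x": 0,"y": 0,"z": 0,"rx": 0,"ry": 0,"rz": 0,"fingers": 0.4},{"x": 0,"y": 0,"z": 0,"rx": 0,"ry": 0,"rz": 0,"fingers": 0.4},{"x": 0,"y": 0,"z": 0,"rx": 0,"ry": 0,"rz": 0,"fingers": 0.4},{"x": 0,"y": 0,"z": 0,"rx": 0,"ry": 0,"rz": 0,"fingers": 0.4},{"x": 0,"y": 0,"z": 0,"rx": 0,"ry": 0,"rz": 0,"fingers": 0.4}])

```text
clock: 35.57
tool_pos: [0.5476, 0.034, 0.0768]
eef_rot: [0.0, 0.999, -0.035, -0.0]
force: [0.2, -0.4, -0.4]
width: 0.0522
grasp_force: 29.9
```

Emit:
drive_tool(steps=[{"x": 0,"y": 0,"z": 0,"rx": 0,"ry": 0,"rz": 0,"fingers": 0.4},{"x": 0,"y": 0,"z": 0,"rx": 0,"ry": 0,"rz": 0,"fingers": 0.4},{"x": 0,"y": 0,"z": 0,"rx": 0,"ry": 0,"rz": 0,"fingers": 0.4},{"x": 0,"y": 0,"z": 0,"rx": 0,"ry": 0,"rz": 0,"fingers": 0.4},{"x": 0,"y": 0,"z": 0,"rx": 0,"ry": 0,"rz": 0,"fingers": 0.4}])

```text
clock: 35.98
tool_pos: [0.5476, 0.034, 0.0768]
eef_rot: [0.0, 0.999, -0.035, -0.0]
force: [-0.3, -0.9, -0.1]
width: 0.0519
grasp_force: 29.9
```

Emit:
drive_tool(steps=[{"x": 0,"y": 0,"z": 0.1,"rx": 0,"ry": 0,"rz": 6,"fingers": 0.4},{"x": 0,"y": 0,"z": 0.2,"rx": 0,"ry": 0,"rz": 12,"fingers": 0.4},{"x": 0,"y": 0,"z": 0.3,"rx": 0,"ry": 0,"rz": 18,"fingers": 0.4},{"x": 0,"y": 0,"z": 0.4,"rx": 0,"ry": 0,"rz": 24,"fingers": 0.4},{"x": 0,"y": 0,"z": 0.5,"rx": 0,"ry": 0,"rz": 30,"fingers": 0.4}])

```text
clock: 36.4
tool_pos: [0.5476, 0.0341, 0.0763]
eef_rot: [0.0, 0.956, -0.294, 0.0]
force: [-0.1, -0.7, -0.4]
width: 0.0518
grasp_force: 30.0
```

Emit:
drive_tool(steps=[{"x": 0,"y": 0,"z": 0.1,"rx": 0,"ry": 0,"rz": 6,"fingers": 0.4},{"x": 0,"y": 0,"z": 0.2,"rx": 0,"ry": 0,"rz": 12,"fingers": 0.4},{"x": 0,"y": 0,"z": 0.3,"rx": 0,"ry": 0,"rz": 18,"fingers": 0.4},{"x": 0,"y": 0,"z": 0.4,"rx": 0,"ry": 0,"rz": 24,"fingers": 0.4},{"x": 0,"y": 0,"z": 0.5,"rx": 0,"ry": 0,"rz": 29,"fingers": 0.4}])

```text
clock: 36.82
tool_pos: [0.5477, 0.0342, 0.0759]
eef_rot: [-0.0, 0.852, -0.524, 0.0]
force: [-0.7, -0.0, -0.2]
width: 0.0517
grasp_force: 30.0
```

Run:
```python
from h import *
st(); s=r.sense();print(s['torque']); go([.5478,.034,.076],TH+np.pi/6)
```

```text
t 36.8167 tcp [0.5477 0.0342 0.0759] F [-0.7 -0.  -0.2] w 0.0517 gf 30.0 q [-0.08  0.19  1.85  0.    1.1   2.59]
[ 0.02321086 -0.03922995  0.12699616]
go [ 0.2 -0.1 -0.1] -0.2 curyaw -153.2
```

Emit:
drive_tool(steps=[{"x": 0,"y": 0,"z": 0,"rx": 0,"ry": 0,"rz": 0,"fingers": 1},{"x": 0,"y": 0,"z": 0,"rx": 0,"ry": 0,"rz": 0,"fingers": 1},{"x": 0,"y": 0,"z": -10,"rx": 0,"ry": 0,"rz": 0,"fingers": 1},{"x": 0,"y": 0,"z": -45,"rx": 0,"ry": 0,"rz": 0,"fingers": 1},{"x": 0,"y": 0,"z": -85,"rx": 0,"ry": 0,"rz": 0,"fingers": 1}])

```text
clock: 37.23
tool_pos: [0.545, 0.0343, 0.1594]
eef_rot: [0.001, 0.853, -0.521, -0.003]
force: [0.7, 0.4, -0.1]
width: 0.0777
grasp_force: 0.0
```

Emit:
drive_tool(steps=[{"x": -5,"y": 9,"z": -30,"rx": 0,"ry": 0,"rz": -7,"fingers": 1},{"x": -10,"y": 18,"z": -42,"rx": 0,"ry": 0,"rz": -14,"fingers": 1},{"x": -15,"y": 26,"z": -42,"rx": 0,"ry": 0,"rz": -21,"fingers": 1},{"x": -15,"y": 26,"z": -42,"rx": 0,"ry": 0,"rz": -28,"fingers": 1},{"x": -15,"y": 26,"z": -42,"rx": 0,"ry": 0,"rz": -35,"fingers": 1}])

```text
clock: 37.65
tool_pos: [0.5176, 0.0357, 0.2045]
eef_rot: [-0.0, 0.971, -0.238, 0.001]
force: [-0.4, 0.2, -0.4]
width: 0.087
grasp_force: 0.0
```

Emit:
drive_tool(steps=[{"x": 0,"y": 0,"z": 0,"rx": 0,"ry": 0,"rz": -7,"fingers": 1},{"x": 0,"y": 0,"z": 0,"rx": 0,"ry": 0,"rz": -14,"fingers": 1},{"x": 0,"y": 0,"z": 0,"rx": 0,"ry": 0,"rz": -21,"fingers": 1},{"x": 0,"y": 0,"z": 0,"rx": 0,"ry": 0,"rz": -25,"fingers": 1},{"x": 0,"y": 0,"z": 0,"rx": 0,"ry": 0,"rz": -25,"fingers": 1}])

```text
clock: 38.07
tool_pos: [0.5177, 0.0357, 0.2037]
eef_rot: [-0.0, 1.0, -0.024, 0.0]
force: [0.3, -0.2, -0.4]
width: 0.087
grasp_force: 0.0
```

Run:
```python
from h import *
st()
im=r.grab_frame('wrist')
P=[np.array([.5477,.0341,0])+sh(x,0,z)-sh(0,0,0) for x,z in((0,110),(30,94),(-30,94),(0,108))];q=proj('wrist',P);print(q)
g=cv2.cvtColor(im,cv2.COLOR_RGB2GRAY); g=np.clip((g.astype(float)-90)*1.7,0,255).astype(np.uint8)
g=cv2.createCLAHE(3,(4,4)).apply(g)
x0,y0,S=275,150,6
c=cv2.cvtColor(cv2.resize(g[y0:y0+95,x0:x0+95],None,fx=S,fy=S,interpolation=cv2.INTER_CUBIC),cv2.COLOR_GRAY2BGR)
a=((q-[x0,y0])*S).astype(int);cv2.line(c,tuple(map(int,a[1])),tuple(map(int,a[2])),(0,0,255),1);cv2.circle(c,tuple(map(int,a[0])),4,(0,255,0),1)
cv2.imwrite('pics/nut2.png',c)
r.grab_frame('top');print([(np.round(d['point'],4),round(d['confidence'],2)) for d in r.spot_point('top','pin')],axis('top','pin',.012,(.615,-.213)))
```

```text
t 38.0667 tcp [0.5177 0.0357 0.2037] F [ 0.3 -0.2 -0.4] w 0.087 gf 0.0 q [-0.08 -0.02  1.82  0.    1.34  1.53]
[[319.56762461 204.08373698]
 [319.71255136 160.58741255]
 [319.61173454 238.39634703]
 [319.57982025 203.62633194]]
[(array([ 0.6185, -0.212 ,  0.0098]), 0.65)] (np.float64(0.012379821010723897), array([ 0.61444046, -0.22536717]), array([ 0.61337701, -0.21662994]), np.float64(88.3013029929775), (146.4193878173828, 22.465232849121094), 0.87)
```

View pics/nut2.png

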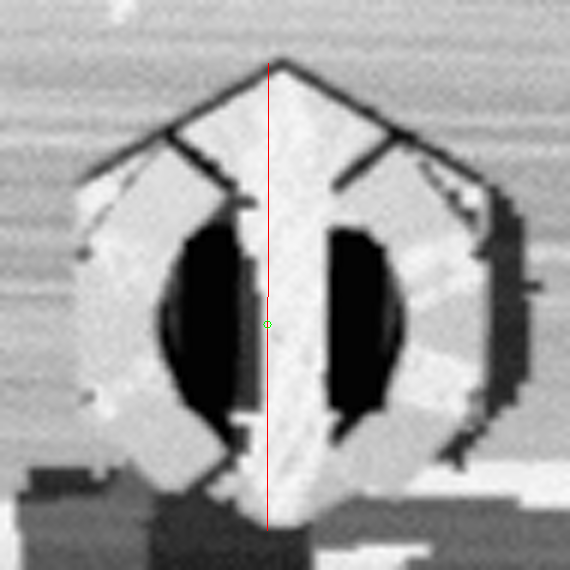

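Emit:
drive_tool(steps=[{"x": 8,"y": 36,"z": 0,"rx": 0,"ry": 0,"rz": 0,"fingers": 1},{"x": 16,"y": 72,"z": 0,"rx": 0,"ry": 0,"rz": 0,"fingers": 1},{"x": 24,"y": 108,"z": 0,"rx": 0,"ry": 0,"rz": 0,"fingers": 1},{"x": 32,"y": 144,"z": 0,"rx": 0,"ry": 0,"rz": 0,"fingers": 1},{"x": 40,"y": 180,"z": 0,"rx": 0,"ry": 0,"rz": 0,"fingers": 1}])

```text
clock: 38.68
tool_pos: [0.5484, -0.1478, 0.2031]
eef_rot: [0.0, 1.0, -0.026, 0.0]
force: [0.6, 0.9, 1.0]
width: 0.0868
grasp_force: 0.0
```

Emit:
drive_tool(steps=[{"x": 8,"y": 36,"z": 0,"rx": 0,"ry": 0,"rz": 0,"fingers": 0.6},{"x": 15,"y": 66,"z": 0,"rx": 0,"ry": 0,"rz": 0,"fingers": 0.6},{"x": 15,"y": 66,"z": 0,"rx": 0,"ry": 0,"rz": 0,"fingers": 0.6},{"x": 15,"y": 66,"z": 0,"rx": 0,"ry": 0,"rz": 0,"fingers": 0.6},{"x": 15,"y": 66,"z": 0,"rx": 0,"ry": 0,"rz": 0,"fingers": 0.6}])

```text
clock: 39.1
tool_pos: [0.5596, -0.2124, 0.2025]
eef_rot: [-0.0, 1.0, -0.026, -0.0]
force: [-0.8, 0.1, -0.0]
width: 0.0615
grasp_force: 0.0
```

Emit:
drive_tool(steps=[{"x": 0,"y": 0,"z": 0,"rx": 0,"ry": 0,"rz": 0,"fingers": 0.6},{"x": 0,"y": 0,"z": 0,"rx": 0,"ry": 0,"rz": 0,"fingers": 0.6},{"x": 0,"y": 0,"z": 0,"rx": 0,"ry": 0,"rz": 0,"fingers": 0.6},{"x": 0,"y": 0,"z": 0,"rx": 0,"ry": 0,"rz": 0,"fingers": 0.6},{"x": 0,"y": 0,"z": 0,"rx": 0,"ry": 0,"rz": 0,"fingers": 0.6}])

```text
clock: 39.52
tool_pos: [0.56, -0.2122, 0.203]
eef_rot: [0.0, 1.0, -0.025, 0.0]
force: [-0.9, -0.0, 0.9]
width: 0.0524
grasp_force: 0.0
```

Run:
```python
from h import *
st();im=r.grab_frame('wrist')
print([(np.round(d['point'],4),round(d['confidence'],2)) for d in r.spot_point('wrist','pin')])
g=cv2.cvtColor(im,cv2.COLOR_RGB2GRAY)
for z in (.02,):
  p=proj('wrist',[[.615,-.213-s*.061,.02] for s in(-1,1)])
  for a in p:
    x,y=map(int,a);w=g[max(y-35,0):y+36,max(x-40,0):x+41]
    n,l,s,c=cv2.connectedComponentsWithStats((w<75).astype(np.uint8));k=1+np.argmax(s[1:,4]);m=c[k]+[max(x-40,0),max(y-35,0)]
    print(a,s[k],m,unproj('wrist',m,.014))
cv2.imwrite('pics/pin1.png',im[:,:,::-1])
```

```text
t 39.5167 tcp [ 0.56   -0.2122  0.203 ] F [-0.9 -0.   0.9] w 0.0524 gf 0.0 q [-0.49  0.17  1.62  0.    1.35  1.13]
[(array([ 0.6149, -0.2125,  0.0116]), 0.67)]
[253.28801704 165.45054026] [ 34  22  25  21 236] [260.32627119 163.56779661] [[ 0.61611159 -0.15782964  0.014     ]]
[381.88813376 158.78480173] [ 26  26  30  21 495] [382.16969697 159.99191919] [[ 0.61353962 -0.27524699  0.014     ]]
```

View pics/pin1.png

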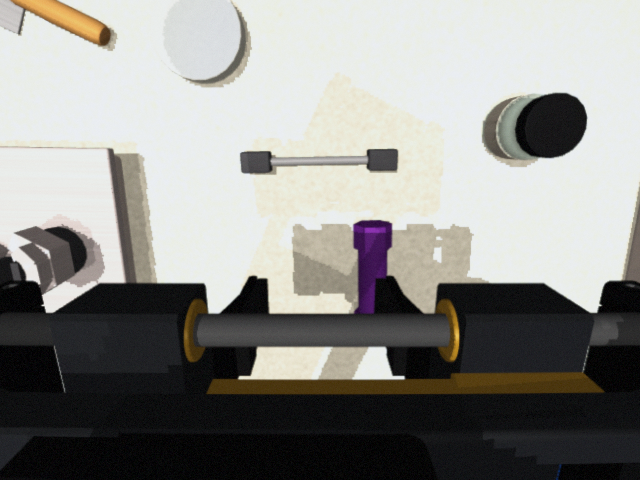

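Emit:
drive_tool(steps=[{"x": 12,"y": -14,"z": 0,"rx": 0,"ry": 0,"rz": -7,"fingers": 0.6},{"x": 24,"y": -28,"z": 10,"rx": 0,"ry": 0,"rz": -14,"fingers": 0.6},{"x": 36,"y": -42,"z": 20,"rx": 0,"ry": 0,"rz": -21,"fingers": 0.6},{"x": 46,"y": -54,"z": 30,"rx": 0,"ry": 0,"rz": -28,"fingers": 0.6},{"x": 54,"y": -63,"z": 40,"rx": 0,"ry": 0,"rz": -35,"fingers": 0.6}])

```text
clock: 40.03
tool_pos: [0.6178, -0.1517, 0.1625]
eef_rot: [-0.0, 0.96, 0.279, 0.0]
force: [0.4, -0.2, -0.0]
width: 0.0522
grasp_force: 0.0
```

Emit:
drive_tool(steps=[{"x": 0,"y": 0,"z": 10,"rx": 0,"ry": 0,"rz": -7,"fingers": 0.6},{"x": 0,"y": 0,"z": 20,"rx": 0,"ry": 0,"rz": -14,"fingers": 0.6},{"x": 0,"y": 0,"z": 30,"rx": 0,"ry": 0,"rz": -21,"fingers": 0.6},{"x": 0,"y": 0,"z": 40,"rx": 0,"ry": 0,"rz": -28,"fingers": 0.6},{"x": 0,"y": 0,"z": 50,"rx": 0,"ry": 0,"rz": -35,"fingers": 0.6}])

```text
clock: 40.45
tool_pos: [0.6171, -0.1526, 0.1123]
eef_rot: [-0.0, 0.832, 0.555, -0.0]
force: [-0.5, 0.0, -0.5]
width: 0.0523
grasp_force: 0.0
```

Emit:
drive_tool(steps=[{"x": 0,"y": 0,"z": 10,"rx": 0,"ry": 0,"rz": -7,"fingers": 0.6},{"x": 0,"y": 0,"z": 20,"rx": 0,"ry": 0,"rz": -14,"fingers": 0.6},{"x": 0,"y": 0,"z": 30,"rx": 0,"ry": 0,"rz": -21,"fingers": 0.6},{"x": 0,"y": 0,"z": 35,"rx": 0,"ry": 0,"rz": -21.4,"fingers": 0.6},{"x": 0,"y": 0,"z": 35,"rx": 0,"ry": 0,"rz": -21.4,"fingers": 0.6}])

```text
clock: 40.87
tool_pos: [0.616, -0.1523, 0.0762]
eef_rot: [-0.001, 0.718, 0.696, -0.001]
force: [-0.9, -0.7, -1.2]
width: 0.0519
grasp_force: 0.0
```

Run:
```python
from h import *
st(); go([.617,-.152,.004],np.radians(-1.7))
r.grab_frame('top');print([(np.round(d['point'],4),round(d['confidence'],2)) for d in r.spot_point('top','pin')])
im=r.grab_frame('wrist');g=cv2.cvtColor(im,cv2.COLOR_RGB2GRAY)
p=proj('wrist',[.617,-.152,.016])[0];print('block expected',p)
x,y=map(int,p);w=g[y-60:y+40,x-50:x+51]
n,l,s,c=cv2.connectedComponentsWithStats((w<75).astype(np.uint8))
for k in range(1,n):
  if s[k,4]>150: print(s[k]+[x-50,y-60,0,0,0],c[k]+[x-50,y-60])
```

```text
t 40.8667 tcp [ 0.616  -0.1523  0.0762] F [-0.9 -0.7 -1.2] w 0.0519 gf 0.0 q [-0.37  0.38  1.61  0.    1.15 -0.34]
go [ 0.3  1.2 72.2] -0.0 curyaw -1.7
[]
block expected [320.45148725 254.13068115]
[ 308  231   30   47 1362] [322.5256975  253.85609398]
```

Emit:
drive_tool(steps=[{"x": 0,"y": 0.5,"z": 25,"rx": 0,"ry": 0,"rz": 0,"fingers": 0.6},{"x": 0,"y": 0.5,"z": 48,"rx": 0,"ry": 0,"rz": 0,"fingers": 0.6},{"x": 0,"y": 0.5,"z": 64,"rx": 0,"ry": 0,"rz": 0,"fingers": 0.6},{"x": 0,"y": 0.5,"z": 70.5,"rx": 0,"ry": 0,"rz": 0,"fingers": 0.6},{"x": 0,"y": 0.5,"z": 70.5,"rx": 0,"ry": 0,"rz": 0,"fingers": 0}])

```text
clock: 41.43
tool_pos: [0.6165, -0.1523, 0.006]
eef_rot: [-0.001, 0.717, 0.697, -0.001]
force: [-0.3, -0.9, -0.2]
width: 0.0499
grasp_force: 0.0
```

Emit:
drive_tool(steps=[{"x": 0,"y": 0,"z": 0,"rx": 0,"ry": 0,"rz": 0,"fingers": 0},{"x": 0,"y": 0,"z": 0,"rx": 0,"ry": 0,"rz": 0,"fingers": 0},{"x": 0,"y": 0,"z": 0,"rx": 0,"ry": 0,"rz": 0,"fingers": 0},{"x": 0,"y": 0,"z": 0,"rx": 0,"ry": 0,"rz": 0,"fingers": 0},{"x": 0,"y": 0,"z": 0,"rx": 0,"ry": 0,"rz": 0,"fingers": 0}])

```text
clock: 41.85
tool_pos: [0.6182, -0.153, 0.0084]
eef_rot: [0.001, 0.717, 0.697, 0.0]
force: [0.5, -0.3, 0.2]
width: 0.0202
grasp_force: 0.1
```

Emit:
drive_tool(steps=[{"x": 0,"y": 0,"z": 0,"rx": 0,"ry": 0,"rz": 0,"fingers": 0},{"x": 0,"y": 0,"z": 0,"rx": 0,"ry": 0,"rz": 0,"fingers": 0},{"x": 0,"y": 0,"z": 0,"rx": 0,"ry": 0,"rz": 0,"fingers": 0},{"x": 0,"y": 0,"z": 0,"rx": 0,"ry": 0,"rz": 0,"fingers": 0},{"x": 0,"y": 0,"z": 0,"rx": 0,"ry": 0,"rz": 0,"fingers": 0}])

```text
clock: 42.27
tool_pos: [0.6182, -0.153, 0.0083]
eef_rot: [0.001, 0.717, 0.697, 0.0]
force: [-0.8, -0.4, 6.9]
width: 0.0194
grasp_force: 30.0
```

Emit:
drive_tool(steps=[{"x": 0,"y": 0,"z": -5,"rx": 0,"ry": 0,"rz": 0,"fingers": 0},{"x": 0,"y": 0,"z": -15,"rx": 0,"ry": 0,"rz": 0,"fingers": 0},{"x": 0,"y": 0,"z": -30,"rx": 0,"ry": 0,"rz": 0,"fingers": 0},{"x": 0,"y": 0,"z": -40,"rx": 0,"ry": 0,"rz": 0,"fingers": 0},{"x": 0,"y": 0,"z": -40,"rx": 0,"ry": 0,"rz": 0,"fingers": 0}])

```text
clock: 42.68
tool_pos: [0.62, -0.1536, 0.0514]
eef_rot: [0.003, 0.717, 0.697, 0.001]
force: [0.8, -1.6, -0.4]
width: 0.0197
grasp_force: 30.0
```

Run:
```python
from h import *
st()
for c in('scene','top'):
  r.grab_frame(c);print(c,[(np.round(d['point'],4),round(d['confidence'],2)) for d in r.spot_point(c,'pin')])
```

```text
t 42.6833 tcp [ 0.62   -0.1536  0.0514] F [ 0.8 -1.6 -0.4] w 0.0197 gf 30.0 q [-0.37  0.42  1.62  0.    1.1  -0.34]
scene [(array([ 0.6174, -0.2114,  0.0558]), 0.72)]
top []
```

Emit:
drive_tool(steps=[{"x": 0,"y": 0,"z": -20,"rx": 0,"ry": 0,"rz": 0,"fingers": 0},{"x": 0,"y": 0,"z": -45,"rx": 0,"ry": 0,"rz": 0,"fingers": 0},{"x": 0,"y": 0,"z": -70,"rx": 0,"ry": 0,"rz": 0,"fingers": 0},{"x": 0,"y": 0,"z": -90,"rx": 0,"ry": 0,"rz": 0,"fingers": 0},{"x": 0,"y": 0,"z": -100,"rx": 0,"ry": 0,"rz": -4,"fingers": 0}])

```text
clock: 43.3
tool_pos: [0.6186, -0.1531, 0.1499]
eef_rot: [0.001, 0.692, 0.722, 0.001]
force: [0.6, 0.1, -1.0]
width: 0.0195
grasp_force: 30.0
```

Emit:
drive_tool(steps=[{"x": 0,"y": 0,"z": 0,"rx": 0,"ry": 0,"rz": -6,"fingers": 0},{"x": 0,"y": 0,"z": 0,"rx": 0,"ry": 0,"rz": -12,"fingers": 0},{"x": 0,"y": 0,"z": 0,"rx": 0,"ry": 0,"rz": -18,"fingers": 0},{"x": 0,"y": 0,"z": 0,"rx": 0,"ry": 0,"rz": -24,"fingers": 0},{"x": 0,"y": 0,"z": 0,"rx": 0,"ry": 0,"rz": -30,"fingers": 0}])

```text
clock: 43.72
tool_pos: [0.6168, -0.1525, 0.1462]
eef_rot: [-0.001, 0.479, 0.878, -0.0]
force: [-0.2, 0.6, -1.8]
width: 0.0202
grasp_force: 30.0
```

Emit:
drive_tool(steps=[{"x": 0,"y": 0,"z": 0,"rx": 0,"ry": 0,"rz": -6,"fingers": 0},{"x": 0,"y": 0,"z": 0,"rx": 0,"ry": 0,"rz": -12,"fingers": 0},{"x": 0,"y": 0,"z": 0,"rx": 0,"ry": 0,"rz": -18,"fingers": 0},{"x": 0,"y": 0,"z": 0,"rx": 0,"ry": 0,"rz": -24,"fingers": 0},{"x": 0,"y": 0,"z": 0,"rx": 0,"ry": 0,"rz": -30,"fingers": 0}])

```text
clock: 44.13
tool_pos: [0.6168, -0.1525, 0.1461]
eef_rot: [-0.001, 0.236, 0.972, 0.0]
force: [-0.0, 1.0, -1.6]
width: 0.0197
grasp_force: 30.0
```

Emit:
drive_tool(steps=[{"x": 0,"y": 0,"z": 0,"rx": 0,"ry": 0,"rz": -6,"fingers": 0},{"x": 0,"y": 0,"z": 0,"rx": 0,"ry": 0,"rz": -12,"fingers": 0},{"x": 0,"y": 0,"z": 0,"rx": 0,"ry": 0,"rz": -18,"fingers": 0},{"x": 0,"y": 0,"z": 0,"rx": 0,"ry": 0,"rz": -22,"fingers": 0},{"x": 0,"y": 0,"z": 0,"rx": 0,"ry": 0,"rz": -24.6,"fingers": 0}])

```text
clock: 44.55
tool_pos: [0.6168, -0.1526, 0.1461]
eef_rot: [-0.001, 0.024, 1.0, 0.0]
force: [-0.5, 0.2, -1.2]
width: 0.0197
grasp_force: 30.0
```

Run:
```python
from h import *
st(); r.grab_frame('scene');print([(np.round(d['point'],4),round(d['confidence'],2)) for d in r.spot_point('scene','pin')])
go([.4868,.0374,.14],TH+np.pi/2)
```

```text
t 44.55 tcp [ 0.6168 -0.1526  0.1461] F [-0.5  0.2 -1.2] w 0.0197 gf 30.0 q [-0.37  0.31  1.57 -0.    1.27 -1.89]
[(array([ 0.6731, -0.1551,  0.149 ]), 0.56), (array([ 0.6391, -0.4041, -0.0012]), 0.48), (array([0.5458, 0.0341, 0.0988]), 0.18)]
go [139.6 183.    6.6] 0.1 curyaw 87.1
```

Emit:
drive_tool(steps=[{"x": 20,"y": 26,"z": 0,"rx": 0,"ry": 0,"rz": 0,"fingers": 0},{"x": 40,"y": 52,"z": 0,"rx": 0,"ry": 0,"rz": 0,"fingers": 0},{"x": 60,"y": 78,"z": 0,"rx": 0,"ry": 0,"rz": 0,"fingers": 0},{"x": 80,"y": 104,"z": 0,"rx": 0,"ry": 0,"rz": 0,"fingers": 0},{"x": 100,"y": 130,"z": 0,"rx": 0,"ry": 0,"rz": 0,"fingers": 0}])

```text
clock: 45.07
tool_pos: [0.5229, -0.0167, 0.1467]
eef_rot: [-0.001, 0.027, 1.0, 0.0]
force: [-0.4, 0.6, 0.2]
width: 0.0201
grasp_force: 30.0
```

Emit:
drive_tool(steps=[{"x": 20,"y": 26,"z": 0,"rx": 0,"ry": 0,"rz": 0,"fingers": 0},{"x": 35,"y": 45,"z": 0,"rx": 0,"ry": 0,"rz": 0,"fingers": 0},{"x": 39.6,"y": 53,"z": 0,"rx": 0,"ry": 0,"rz": 0,"fingers": 0},{"x": 39.6,"y": 53,"z": 0,"rx": 0,"ry": 0,"rz": 0,"fingers": 0},{"x": 39.6,"y": 53,"z": 0,"rx": 0,"ry": 0,"rz": 0,"fingers": 0}])

```text
clock: 45.48
tool_pos: [0.488, 0.037, 0.1475]
eef_rot: [0.0, 0.026, 1.0, -0.0]
force: [0.5, 0.4, -0.9]
width: 0.0194
grasp_force: 30.0
```

Emit:
drive_tool(steps=[{"x": 0,"y": 0,"z": 0,"rx": 0,"ry": 0,"rz": 0,"fingers": 0},{"x": 0,"y": 0,"z": 0,"rx": 0,"ry": 0,"rz": 0,"fingers": 0},{"x": 0,"y": 0,"z": 0,"rx": 0,"ry": 0,"rz": 0,"fingers": 0},{"x": 0,"y": 0,"z": 0,"rx": 0,"ry": 0,"rz": 0,"fingers": 0},{"x": 0,"y": 0,"z": 0,"rx": 0,"ry": 0,"rz": 0,"fingers": 0}])

```text
clock: 45.9
tool_pos: [0.4878, 0.0366, 0.1472]
eef_rot: [-0.0, 0.026, 1.0, -0.0]
force: [-0.4, 1.5, -1.2]
width: 0.0197
grasp_force: 30.0
```

Run:
```python
from h import *
st(); go([.4868,.0374,.0963],TH+np.pi/2)
r.grab_frame('scene');print([(np.round(d['point'],4),round(d['confidence'],2)) for d in r.spot_point('scene','pin')])
```

```text
t 45.9 tcp [0.4878 0.0366 0.1472] F [-0.4  1.5 -1.2] w 0.0197 gf 30.0 q [-0.09 -0.04  1.95 -0.    1.23 -1.6 ]
go [ 1.   0.7 50.9] 0.1 curyaw 87.0
[(array([0.5447, 0.0335, 0.1478]), 0.74), (array([ 0.3609, -0.3576, -0.0011]), 0.21)]
```

Emit:
drive_tool(steps=[{"x": 0.5,"y": 0.7,"z": 12,"rx": 0,"ry": 0,"rz": 0,"fingers": 0},{"x": 0.5,"y": 0.7,"z": 24,"rx": 0,"ry": 0,"rz": 0,"fingers": 0},{"x": 0.5,"y": 0.7,"z": 30,"rx": 0,"ry": 0,"rz": 0,"fingers": 0},{"x": 0.5,"y": 0.7,"z": 30,"rx": 0,"ry": 0,"rz": 0,"fingers": 0},{"x": 0.5,"y": 0.7,"z": 30,"rx": 0,"ry": 0,"rz": 0,"fingers": 0}])

```text
clock: 46.42
tool_pos: [0.4862, 0.038, 0.1162]
eef_rot: [-0.001, 0.026, 1.0, 0.0]
force: [0.4, -0.2, -0.7]
width: 0.0198
grasp_force: 30.0
```

Emit:
drive_tool(steps=[{"x": 0,"y": 0,"z": 3,"rx": 0,"ry": 0,"rz": 0,"fingers": 0},{"x": 0,"y": 0,"z": 6,"rx": 0,"ry": 0,"rz": 0,"fingers": 0},{"x": 0,"y": 0,"z": 9,"rx": 0,"ry": 0,"rz": 0,"fingers": 0},{"x": 0,"y": 0,"z": 11,"rx": 0,"ry": 0,"rz": 0,"fingers": 0},{"x": 0,"y": 0,"z": 12,"rx": 0,"ry": 0,"rz": 0,"fingers": 0}])

```text
clock: 46.83
tool_pos: [0.4869, 0.0379, 0.105]
eef_rot: [-0.0, 0.026, 1.0, 0.0]
force: [-0.3, -0.6, -1.9]
width: 0.0198
grasp_force: 30.0
```

Run:
```python
from h import *
st(); print(r.sense()['torque']);go([.4868,.0374,.0963],TH+np.pi/2)
```

```text
t 46.8333 tcp [0.4869 0.0379 0.105 ] F [-0.3 -0.6 -1.9] w 0.0198 gf 30.0 q [-0.08  0.01  1.99 -0.    1.14 -1.6 ]
[ 0.07249252 -0.05896983  0.01977965]
go [ 0.1 -0.5  8.7] 0.1 curyaw 87.0
```

Emit:
drive_tool(steps=[{"x": 0,"y": -0.3,"z": 2,"rx": 0,"ry": 0,"rz": 0,"fingers": 0},{"x": 0,"y": -0.3,"z": 4,"rx": 0,"ry": 0,"rz": 0,"fingers": 0},{"x": 0,"y": -0.3,"z": 6,"rx": 0,"ry": 0,"rz": 0,"fingers": 0},{"x": 0,"y": -0.3,"z": 7.5,"rx": 0,"ry": 0,"rz": 0,"fingers": 0},{"x": 0,"y": -0.3,"z": 7.5,"rx": 0,"ry": 0,"rz": 0,"fingers": 0}])

```text
clock: 47.25
tool_pos: [0.4868, 0.0376, 0.0974]
eef_rot: [-0.0, 0.026, 1.0, 0.0]
force: [-0.3, 0.7, -0.8]
width: 0.0197
grasp_force: 30.0
```

Emit:
drive_tool(steps=[{"x": 0,"y": 0,"z": 1,"rx": 0,"ry": 0,"rz": 0,"fingers": 0},{"x": 0,"y": 0,"z": 1,"rx": 0,"ry": 0,"rz": 0,"fingers": 0},{"x": 0,"y": 0,"z": 1,"rx": 0,"ry": 0,"rz": 0,"fingers": 0},{"x": 0,"y": 0,"z": 1,"rx": 0,"ry": 0,"rz": 0,"fingers": 0},{"x": 0,"y": 0,"z": 1,"rx": 0,"ry": 0,"rz": 0,"fingers": 0}])

```text
clock: 47.67
tool_pos: [0.4872, 0.0376, 0.0969]
eef_rot: [0.0, 0.026, 1.0, 0.0]
force: [0.8, 0.3, -0.9]
width: 0.0192
grasp_force: 30.0
```

Emit:
drive_tool(steps=[{"x": 0,"y": 0,"z": 0.7,"rx": 0,"ry": 0,"rz": 0,"fingers": 0},{"x": 0,"y": 0,"z": 0.7,"rx": 0,"ry": 0,"rz": 0,"fingers": 0.5},{"x": 0,"y": 0,"z": 0.7,"rx": 0,"ry": 0,"rz": 0,"fingers": 0.5},{"x": 0,"y": 0,"z": 0.7,"rx": 0,"ry": 0,"rz": 0,"fingers": 0.5},{"x": 0,"y": 0,"z": 0.7,"rx": 0,"ry": 0,"rz": 0,"fingers": 0.5}])

```text
clock: 48.08
tool_pos: [0.4872, 0.0376, 0.0963]
eef_rot: [0.0, 0.026, 1.0, -0.0]
force: [-0.4, 0.2, -0.5]
width: 0.0381
grasp_force: 0.0
```

Emit:
drive_tool(steps=[{"x": 0,"y": 0,"z": 0,"rx": 0,"ry": 0,"rz": 0,"fingers": 0.5},{"x": 0,"y": 0,"z": -10,"rx": 0,"ry": 0,"rz": 0,"fingers": 0.5},{"x": 0,"y": 0,"z": -40,"rx": 0,"ry": 0,"rz": 0,"fingers": 0.5},{"x": 0,"y": 0,"z": -80,"rx": 0,"ry": 0,"rz": 0,"fingers": 0.5},{"x": 0,"y": 0,"z": -110,"rx": 0,"ry": 0,"rz": 0,"fingers": 0.5}])

```text
clock: 48.5
tool_pos: [0.4873, 0.0376, 0.2091]
eef_rot: [0.001, 0.026, 1.0, -0.0]
force: [1.9, 0.1, 0.1]
width: 0.0432
grasp_force: 0.0
```

Emit:
drive_tool(steps=[{"x": 35,"y": 0,"z": -10,"rx": 0,"ry": 0,"rz": 0,"fingers": 0.5},{"x": 70,"y": 0,"z": -10,"rx": 0,"ry": 0,"rz": 0,"fingers": 0.5},{"x": 80,"y": 0,"z": -10,"rx": 0,"ry": 0,"rz": 0,"fingers": 0.5},{"x": 80,"y": 0,"z": -10,"rx": 0,"ry": 0,"rz": 0,"fingers": 0.5},{"x": 80,"y": 0,"z": -10,"rx": 0,"ry": 0,"rz": 0,"fingers": 0.5}])

```text
clock: 48.92
tool_pos: [0.4076, 0.0417, 0.2172]
eef_rot: [0.001, 0.026, 1.0, -0.0]
force: [0.1, -0.2, 0.8]
width: 0.0435
grasp_force: 0.0
```

Run:
```python
from h import *
st(); save('scene','final.png',(290,130,450,280),4)
for c in ('scene','top'):
  r.grab_frame(c)
  for q in('pin','nut_top','tube0','lid_edge','turnbutton_tip'): print(c,q,[(np.round(d['point'],4),round(d['confidence'],2)) for d in r.spot_point(c,q)])
```

```text
t 48.9167 tcp [0.4076 0.0417 0.2172] F [ 0.1 -0.2  0.8] w 0.0435 gf 0.0 q [-0.09 -0.32  2.06  0.    1.4  -1.61]
scene pin [(array([0.5461, 0.0363, 0.0991]), 0.84), (array([0.4583, 0.2044, 0.1181]), 0.46)]
scene nut_top [(array([0.5482, 0.0331, 0.1094]), 0.6)]
scene tube0 [(array([0.295 , 0.2864, 0.0184]), 0.88), (array([ 0.4926, -0.2623,  0.0189]), 0.72), (array([0.3235, 0.118 , 0.018 ]), 0.66), (array([0.5635, 0.266 , 0.0651]), 0.4)]
scene lid_edge [(array([0.4861, 0.2077, 0.092 ]), 0.58)]
scene turnbutton_tip [(array([0.508 , 0.2064, 0.0949]), 0.77)]
top pin [(array([0.5487, 0.0339, 0.0986]), 0.64), (array([0.4597, 0.2053, 0.1256]), 0.48), (array([ 0.7775,  0.049 , -0.0019]), 0.22)]
top nut_top [(array([0.5494, 0.0342, 0.1131]), 0.74)]
top tube0 [(array([ 0.4955, -0.258 ,  0.0195]), 0.89), (array([0.3231, 0.1164, 0.0166]), 0.8), (array([0.2944, 0.2844, 0.016 ]), 0.67)]
top lid_edge [(array([0.4862, 0.2094, 0.0895]), 0.96)]
top turnbutton_tip [(array([0.5092, 0.2051, 0.0968]), 0.58), (array([0.5642, 0.26  , 0.0601]), 0.4)]
```

View pics/final.png

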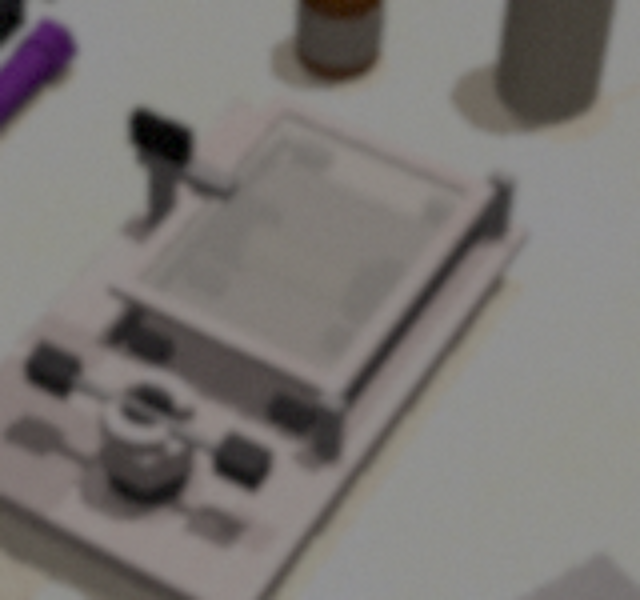

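```bash
python3 -c "
from workcell import r
print(r.finish_job())"
```

```text
the job is handed in; nothing more can be done
None
```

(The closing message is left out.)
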